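Fetch the roof block from behind the others

TASK

The green triangle block is shut in at the back of the toy tray. First move the red cube and the yellow cylinder out of the way, standing both upright on the grey felt mat; then fetch the green block and set it centred as the roof on the blue arch that stands on the round white board, its ridge running front to back like the arch's tunnel, with the cube and the cylinder still waiting on the mat. Then put the cube back squarely on the red square and the cylinder back on the yellow disc in the tray, both upright and centred, and never disturb the other blue arch, which stands in the tray.

Things in the scene. Friction and masses are not known exactly. Their poses are not given: they have to be found in the camera images.
- cube: red wooden cube, 44 mm each way, about 60 g, standing on the red square at the start. Origin: centre of its underside; z up, x and y along its edges.
- cylinder: yellow wooden cylinder, 44 mm in diameter, 60 mm high, about 65 g, standing upright on the yellow disc at the start. Origin: centre of its underside; z up.
- prism: green wooden triangle prism, 50 g, on the tray floor: 46 mm long along its ridge (its x), base 48 mm wide (y), ridge 36 mm above the base (z). Pinch it by its upright triangular ends (normal to x); the slanted sides slip. The block before it is only 10 to 13 mm from its front end, too close for a finger; about 40 mm are free behind it. Origin: centre of its underside.
- red_square: thin red square plate, 54 x 54 x 3 mm, fixed in the tray: the cube's place. Origin: centre of its underside, on the tray floor; the block stands 3 mm above it. Of red square and yellow disc one lies straight before the prism, the other 56 mm beside it to the tray's left (+y), so the two blocks stand about 12 mm apart; which is which varies.
- yellow_disc: thin yellow disc, 54 mm in diameter, 3 mm thick, fixed in the tray: the cylinder's place. Origin: centre of its underside, on the tray floor; the block stands 3 mm above it.
- mat: grey felt mat, fixed, 200 mm (its x) by 120 mm (its y), 3 mm thick, lying to one side of the tray: the side area. Origin: centre of its underside.
- board: round white building board, fixed, 130 mm in diameter, 6 mm thick, at the other side of the tray. Origin: centre of its underside.
- arch_house: loose blue painted arch standing on the white board, about 110 g: 40 mm deep (its x, the way its tunnel runs), 70 mm wide (its y), flat top 52 mm above its base. The roof block goes on its flat top. Origin: centre of its underside; z up.
- arch_spare: an equal blue arch standing loose in the tray's back right corner beside the prism; it must stay where it is. Origin: centre of its underside; z up; its 40 mm depth is its x axis, its 70 mm width its y axis.
- tray: fixed wooden toy tray, 240 mm deep (x) by 200 mm wide (y), floor 8 mm thick, with low rails (top 32 mm above the table) at the back (+x) and both sides, open towards the robot. Its x axis points to the back, the way the prism's ridge runs, and y to its left. Origin: centre of its underside.
There are look-alikes about, which are no part of the job. Of the things that look like the board, the middle-sized one is meant.

How it is judged:
On the way, in this order (a step that is already met when the one before it is completed fails the run):
1. the red cube and the yellow cylinder both stand upright on the grey mat, released (x of cube in the frame of mat between -0.1 and 0.1 m and y of cube in the frame of mat between -0.06 and 0.06 m and z of cube in the frame of mat between 0 and 0.008 m and angle between each of cube, cylinder's own z axis and vertical below 0.12 rad and linear speed of each of cube, cylinder below 0.02 m/s and contact force between the fingers and cube below 0.05 N and x of cylinder in the frame of mat between -0.1 and 0.1 m and y of cylinder in the frame of mat between -0.06 and 0.06 m and z of cylinder in the frame of mat between 0 and 0.008 m and contact force between the fingers and cylinder below 0.05 N), for 0.2 s.
2. the green prism lies as a roof on the arch on the white board, released, while the cube and the cylinder are on the mat (all of step 1 and horizontal distance between prism and arch_house below 0.012 m and z of prism in the frame of arch_house between 0.047 and 0.057 m and angle between prism's own z axis and vertical below 0.12 rad and angle between the x axis of prism and the x axis of arch_house, either way round below 0.26 rad and angle between arch_house's own z axis and vertical below 0.1 rad and horizontal distance between arch_house and board below 0.025 m and linear speed of prism below 0.02 m/s and contact force between the fingers and prism below 0.05 N), for 0.2 s.
At the end, for the whole second after the job is handed in: Prism flat on the board's arch: 12 mm, ridge within 15 deg of its tunnel; that arch upright within 25 mm of the board centre; cube upright on red square: 12 mm, 15 deg; cylinder upright on yellow disc: 12 mm; other arch upright, moved under 15 mm; all released, at rest (horizontal distance between prism and arch_house below 0.012 m and z of prism in the frame of arch_house between 0.047 and 0.057 m and angle between each of prism, cube, cylinder's own z axis and vertical below 0.12 rad and angle between the x axis of prism and the x axis of arch_house, either way round below 0.26 rad and angle between each of arch_house, arch_spare's own z axis and vertical below 0.1 rad and horizontal distance between arch_house and board below 0.025 m and linear speed of each of prism, cube, cylinder below 0.02 m/s and contact force between the fingers and prism below 0.05 N and horizontal distance between cube and red_square below 0.012 m and z of cube in the frame of red_square between 0 and 0.008 m and contact force between the fingers and cube below 0.05 N and (angle between the x axis of cube and the x axis of red_square, either way round below 0.26 rad or angle between the x axis of cube and the y axis of red_square, either way round below 0.26 rad) and horizontal distance between cylinder and yellow_disc below 0.012 m and z of cylinder in the frame of yellow_disc between 0 and 0.008 m and contact force between the fingers and cylinder below 0.05 N and distance of arch_spare from where it was at the start of the episode below 0.015 m); the robot touches nothing.
It fails at once if the spare arch in the tray is shifted by more than 25 mm or tipped (distance of arch_spare from where it was at the start of the episode above 0.025 m or angle between arch_spare's own z axis and vertical above 0.3 rad).
It also fails if it takes over 122 s, if anything falls off the work surface, if the arm or the gripper's body presses on something with over 40 N, if the wrist force passes 120 N, or if a joint passes its speed limit or range.

ROBOT

A 6-joint arm with a two-finger parallel gripper is mounted at the origin on the work surface. World frame = base frame: x ahead of the robot, y to its left, z up, the work surface at z = 0. Lengths are in m, angles in rad, forces in N, time in s.
With the tool pointing down it reaches from about 0.275 to 0.75 m from the base axis. Payload 10.2 kg.
Tool frame: the origin (TCP) lies at the very end of the fingers, on their centre line; the grasp point (between the pads) lies 19 mm behind it; z points along the fingers, y is the direction in which the jaws open and shut (so a half turn about z gives the same grasp; the last joint's range is limited). The gripper opens to 85 mm and grips with 20 to 120 N. Pads are 22 mm wide; open, the fingers measure 114 mm over their backs; the gripper's body (76 mm by 85 mm) begins 54 mm behind the grasp point. The pads swing forward as they close: fully open they stand 13 mm farther back than shut.
Start: joints at [-1.447, 0.313, 1.498, -0, 1.331, -0.223], TCP at [0.178, -0.494, 0.231] pointing down, gripper open.
Joint ranges: [-2.94, 2.94], [-0.97, 2.17], [0.19, 2.56], [-1.23, 4.37], [0.02, 3.11], [-2.88, 2.88]. Speed limits (rad/s): [2.39, 2.39, 3.01, 3.14, 3.14, 3.14].

INTERFACE

Orientations are given as a unit quaternion [x, y, z, w].
In Python, from plant import status, optics, order gives the robot as it stands.
- The arm moves only by the shell command python3 -m crank 'ROWS' [OPENING] [FORCE]. ROWS is JSON, a list that holds one entry, the list of rows, each a list of 4 numbers: the shift along the tool's x, y, z in m, then the turn about the tool's z in degrees. A call has 1 to 8 rows; each row is the pose to reach, as a shift and turn from the pose measured when the call began, along the tool's axes at that moment; what a row does not reach only later rows make up. A row lasts 1/10 s, in which the tool goes at most 50 mm and 8.59 degrees, less where a joint would pass 70% of its speed; a pose out of reach is approached as far as the arm can. A call with a gripper value outside its range is refused whole. OPENING is the closure, from 0 (fully open) to 1 (shut), set as the call begins (- or left out, the last holds). The fingers move at their own pace and stop on an object; FORCE is the grip in N (left out, the last holds). Time passes only in rows, so rows that repeat a pose let the fingers close. It gives the time, the measured TCP pose, the force and the opening at its end, in the units of the state.
- status.state(): the state, without advancing time (a new reading comes with each control period).
- optics.grab_frame(name): name is "scene" or "top" or "wrist"; returns a dict with "img" (384x512x3 uint8, red, green, blue), "vfov" (degrees; the focal length in pixels is half the picture's height over the tangent of half this angle, whatever the lens; pixels are square), "cx", "cy" (the principal point, pixels), "extrinsics" (4x4, takes a point from world to camera coordinates); the wrist camera has in their place "mount" (4x4, takes a point from camera to tool coordinates, whose origin is the TCP and whose axes are the flange's). Camera axes: x right, y down, z forward; pixel columns grow to the right and rows downward; lengths in m; the calibration is good to about 2 mm. A picture is of the moment at which its call begins: read the wrist's pose just before it. There is no depth.
- order.close_job(): hands the job in, once; it reports no verdict.
The state is a dict: "time": time; "q": joint angles; "joint_velocities": joint speeds; "joint_torque": joint torques, N m; "eef_pos": TCP position; "eef_rot": TCP orientation; "contact_force": force on the tool from outside, world axes, zero at the start; "ft_torque": the same for the moment, N m; "gripper_width": finger opening in m.
Only numpy, scipy, OpenCV 4.12 (cv2) and the standard library are available. Lean on these libraries where they do the work, as an engineer would, in place of code of your own. Each camera call takes 0.05 s, during which the arm holds its last target.

## Working session

There is one attempt and no reset: what is moved stays moved. The work goes in short steps, Python scripts to look and compute and a shell command to move; the robot and the scene stay as the last step left them, time stands still between calls to the robot, and variables do not carry over. Pictures are saved under pics/ and viewed, and the job is handed in when it is done.

```bash
ls; mkdir -p pics; cat > h.py <<'E'
import numpy as np, cv2
from plant import status, optics, order
from scipy.spatial.transform import Rotation as R
E
python3 - <<'E'
from h import *
s=status.state(); print(s)
for n in("scene","top","wrist"):
    f=optics.grab_frame(n); cv2.imwrite(f"pics/{n}0.png",f["img"][:,:,::-1])
    print(n,{k:v for k,v in f.items() if k!="img"})
E
```

```text
pics
{'time': 0.0, 'q': array([-1.44744039e+00,  3.13435689e-01,  1.49844869e+00, -2.46222210e-05,
        1.33102687e+00, -2.23372815e-01]), 'joint_velocities': array([ 0.00050629,  0.00248186,  0.00030713, -0.00121031, -0.00206319,
       -0.0004852 ]), 'joint_torque': array([ 6.43055341e-05, -4.12267256e+01, -2.59741348e+01, -1.96564483e-04,
        4.21210541e-03,  1.48708182e-05]), 'eef_pos': array([ 0.17836915, -0.49348375,  0.23073804]), 'eef_rot': array([ 9.85009277e-01,  1.72500113e-01,  2.10145116e-05, -6.59068145e-04]), 'contact_force': array([-0.44850488,  0.46162639,  0.35331988]), 'ft_torque': array([-0.04550023, -0.03681185,  0.0671139 ]), 'gripper_width': 0.08547021935734152}
scene {'vfov': 52.11400596773029, 'cx': 252.72161648126675, 'cy': 189.78830285433196, 'extrinsics': array([[ 0.18538678,  0.98265925,  0.0035419 , -0.09592165],
       [ 0.5300403 , -0.09696009, -0.84241084, -0.20178711],
       [-0.82745938,  0.15804918, -0.53882412,  1.35265807],
       [ 0.        ,  0.        ,  0.        ,  1.        ]])}
top {'vfov': 46.23123994138855, 'cx': 260.52286775575783, 'cy': 190.09928806260874, 'extrinsics': array([[ 0.02017005, -0.99968762, -0.01475894, -0.00749383],
       [-0.99787443, -0.01921415, -0.0622691 ,  0.44188324],
       [ 0.06196607,  0.01598354, -0.99795027,  0.97951847],
       [ 0.        ,  0.        ,  0.        ,  1.        ]])}
wrist {'vfov': 60.69689082300965, 'cx': 252.67228434980726, 'cy': 186.78693150880991, 'mount': array([[-5.92601423e-04, -9.58151139e-01, -2.86262193e-01,
         7.31344740e-02],
       [ 9.99999557e-01, -3.58564768e-04, -8.69978383e-04,
         2.39297498e-04],
       [ 7.30927242e-04, -2.86262582e-01,  9.58150928e-01,
        -1.42654311e-01],
       [ 0.00000000e+00,  0.00000000e+00,  0.00000000e+00,
         1.00000000e+00]])}
```

View pics/scene0.png

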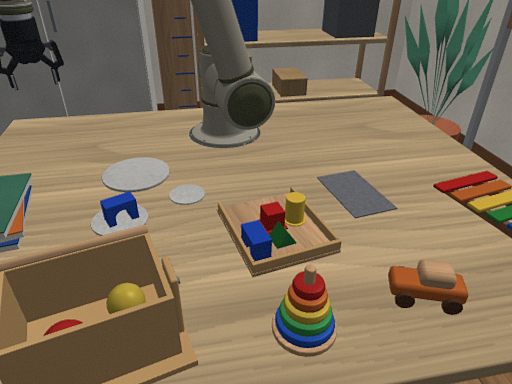

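View pics/top0.png

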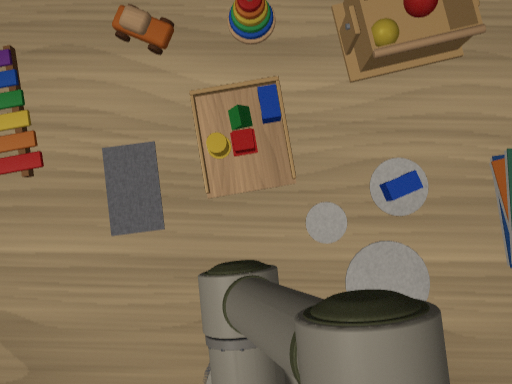

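View pics/wrist0.png

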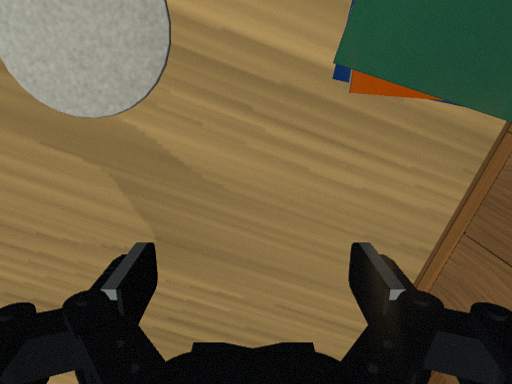

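The scene holds three grey-white discs: large at top-image (388,282), small at (326,222) and the middle-sized one at (399,186), which carries an arch, so that one is the board. In the tray I see the cube at (243,142) straight before the prism at (240,117), the cylinder at (217,145) and the spare arch at (269,103). The mat is at (133,188).

```bash
cat >> h.py <<'E'
def cam(name):
    s=status.state(); f=optics.grab_frame(name)
    im=f["img"]; h=im.shape[0]; fo=h/2/np.tan(np.radians(f["vfov"]/2))
    if name=="wrist":
        T=np.eye(4); T[:3,:3]=R.from_quat(s["eef_rot"]).as_matrix(); T[:3,3]=s["eef_pos"]; C=T@f["mount"]
    else: C=np.linalg.inv(f["extrinsics"])
    return dict(im=im,f=fo,c=(f["cx"],f["cy"]),C=C,s=s)
def rays(c,uv):
    uv=np.atleast_2d(uv).astype(float); d=np.c_[(uv[:,0]-c["c"][0])/c["f"],(uv[:,1]-c["c"][1])/c["f"],np.ones(len(uv))]
    return c["C"][:3,3], d@c["C"][:3,:3].T
def onz(c,uv,z):
    o,d=rays(c,uv); return (o+d*((z-o[2])/d[:,2])[:,None])[:,:2]
def proj(c,P):
    P=np.atleast_2d(P); p=(P-c["C"][:3,3])@c["C"][:3,:3]; return np.c_[p[:,0]/p[:,2]*c["f"]+c["c"][0],p[:,1]/p[:,2]*c["f"]+c["c"][1]]
def tri(c1,uv1,c2,uv2):
    o1,d1=rays(c1,uv1);o2,d2=rays(c2,uv2);out=[]
    for a,b in zip(d1,d2):
        a=a/np.linalg.norm(a);b=b/np.linalg.norm(b)
        t=np.linalg.lstsq(np.c_[a,-b],o2-o1,rcond=None)[0]; p,q=o1+t[0]*a,o2+t[1]*b
        out.append([*((p+q)/2),np.linalg.norm(p-q)])
    return np.array(out)
def heading(s):
    m=R.from_quat(s["eef_rot"]).as_matrix(); return np.degrees(np.arctan2(m[1,0],m[0,0]))
def go(xyz,head=None):
    s=status.state(); m=R.from_quat(s["eef_rot"]).as_matrix(); d=m.T@(np.array(xyz)-s["eef_pos"])
    h=heading(s); t=0 if head is None else ((h-head+180)%360-180)
    print("shift",np.round(d,4),"turn",round(t,1),"from",np.round(s["eef_pos"],4),"head",round(h,1),"q",np.round(s["q"],2))
def mask(c,name):
    h=cv2.cvtColor(c["im"],cv2.COLOR_RGB2HSV); H,S,V=[h[...,i].astype(int) for i in range(3)]
    return {"red":((H<6)|(H>174))&(S>150)&(V>60),"yellow":(H>20)&(H<32)&(S>170)&(V>90),"green":(H>45)&(H<85)&(S>120)&(V>30),
     "blue":(H>105)&(H<130)&(S>140)&(V>60),"grey":(S<50)&(V>70)&(V<240)}[name].astype(np.uint8)*255
def blobs(m,amin=60):
    cs=cv2.findContours(m,cv2.RETR_EXTERNAL,cv2.CHAIN_APPROX_NONE)[0]
    return [k for k in sorted(cs,key=cv2.contourArea,reverse=True) if cv2.contourArea(k)>=amin]
E
python3 - <<'E'
from h import *
c=cam("top"); print(c["s"]["time"])
for n in("red","yellow","green","blue","grey"):
    for k in blobs(mask(c,n)):
        r=cv2.minAreaRect(k); ar=cv2.contourArea(k)
        print(n,ar,np.round(r[0],1),np.round(r[1],1),round(r[2],1),"z0:",np.round(onz(c,[r[0]],0.003),3), "z55:",np.round(onz(c,[r[0]],0.055),3))
v=cv2.resize(c["im"][60:215,180:310],None,fx=5,fy=4.8*1,interpolation=cv2.INTER_CUBIC)[:600]
v=cv2.resize(c["im"][70:205,185:305],None,fx=4.4,fy=4.4,interpolation=cv2.INTER_CUBIC)
cv2.imwrite("pics/top_tray.png",v[:,:,::-1])
E
```

```text
0.15
red 630.5 [ 20.3 161.9] [16.8 43.7] 80.5 z0: [[0.496 0.545]] z55: [[0.49  0.516]]
red 548.5 [243.4 141.4] [25. 24.] 80.5 z0: [[0.551 0.042]] z55: [[0.543 0.039]]
red 412.5 [420.5   8. ] [16. 33.] 90.0 z0: [[ 0.865 -0.355]] z55: [[ 0.84  -0.337]]
red 193.5 [249.    5.5] [11. 24.] 90.0 z0: [[0.866 0.036]] z55: [[0.841 0.034]]
yellow 531.5 [385.2  31.1] [25.3 25.8] 77.5 z0: [[ 0.81  -0.275]] z55: [[ 0.788 -0.261]]
yellow 436.0 [218.5 145. ] [24. 23.] 90.0 z0: [[0.542 0.098]] z55: [[0.534 0.092]]
yellow 398.5 [ 14.  119.4] [16.4 31. ] 80.9 z0: [[0.593 0.565]] z55: [[0.582 0.535]]
yellow 186.0 [250.1  13.3] [23.6 33.6] 84.5 z0: [[0.848 0.033]] z55: [[0.823 0.031]]
green 399.5 [239.5 116.1] [22.7 20.6] 78.7 z0: [[0.609 0.052]] z55: [[0.597 0.049]]
green 341.0 [10.9 98.5] [16.4 24.7] 80.5 z0: [[0.641 0.575]] z55: [[0.627 0.544]]
green 230.5 [250.9  18.2] [27.5 39.2] 85.1 z0: [[0.836 0.031]] z55: [[0.812 0.029]]
blue 646.0 [400.8 185.6] [18.4 38.6] 66.8 z0: [[ 0.459 -0.31 ]] z55: [[ 0.454 -0.295]]
blue 617.5 [268.9 103.4] [36.  18.7] 80.5 z0: [[ 0.639 -0.014]] z55: [[ 0.626 -0.014]]
blue 234.0 [ 7.8 77.8] [15.6 18.4] 80.5 z0: [[0.689 0.584]] z55: [[0.673 0.553]]
blue 212.0 [251.5  23.7] [28.7 43.5] 82.9 z0: [[0.823 0.03 ]] z55: [[0.8   0.027]]
blue 81.5 [507.  236.8] [58.9  3.6] 80.9 z0: [[ 0.35  -0.543]] z55: [[ 0.352 -0.515]]
grey 16804.0 [322.5 326.5] [249. 113.] 0.0 z0: [[ 0.146 -0.14 ]] z55: [[ 0.159 -0.134]]
grey 4571.5 [132.5 188.1] [89.  53.6] 83.5 z0: [[0.442 0.288]] z55: [[0.438 0.273]]
grey 3542.5 [388.8 268.3] [84.7 55. ] 6.8 z0: [[ 0.276 -0.284]] z55: [[ 0.281 -0.27 ]]
grey 2595.5 [398.5 186.5] [57. 57.] 90.0 z0: [[ 0.457 -0.305]] z55: [[ 0.453 -0.29 ]]
grey 1295.5 [326.  222.5] [41. 40.] 90.0 z0: [[ 0.373 -0.145]] z55: [[ 0.374 -0.138]]
grey 332.0 [501.4 207.9] [115.   17.5] 86.3 z0: [[ 0.413 -0.531]] z55: [[ 0.412 -0.505]]
```

View pics/top_tray.png

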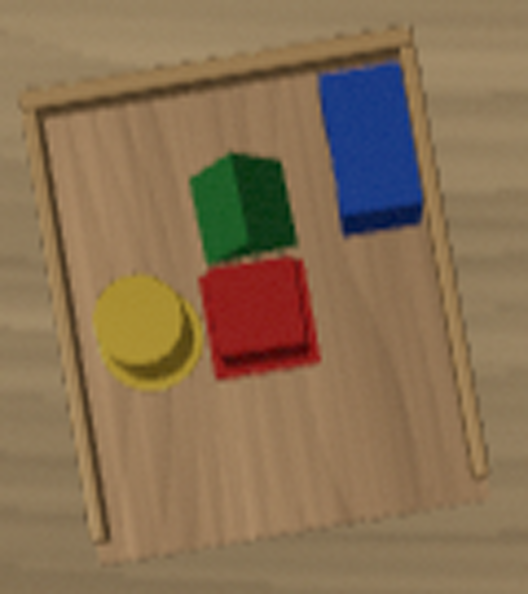

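```bash
python3 - <<'E'
from h import *
go([0.54,0.03,0.25],99.5)
E
```

```text
shift [ 0.518  -0.3696 -0.0186] turn -79.6 from [ 0.1784 -0.4936  0.2309] head 19.9 q [-1.45  0.31  1.5   0.    1.33 -0.22]
```

```bash
python3 -m crank '[[[0.039,-0.028,-0.0186,-8],[0.078,-0.056,-0.0186,-16],[0.117,-0.084,-0.0186,-24],[0.156,-0.112,-0.0186,-32],[0.195,-0.14,-0.0186,-40],[0.234,-0.168,-0.0186,-48],[0.273,-0.196,-0.0186,-56],[0.312,-0.224,-0.0186,-64]]]'; python3 - <<'E'
from h import *
go([0.54,0.03,0.25],99.5)
E
```

```text
time: 1.0
eef_pos: [0.3964, -0.1751, 0.2499]
eef_rot: [0.742, 0.67, 0.0, -0.0]
contact_force: [0.9, -0.6, 0.3]
gripper_width: 0.0853
shift [0.2186 0.1221 0.    ] turn -15.3 from [ 0.3964 -0.1751  0.2499] head 84.2 q [-0.69  0.09  1.72  0.    1.33 -0.59]
```

```bash
python3 -m crank '[[[0.043,0.024,0,-5],[0.086,0.048,0,-10],[0.13,0.072,0,-15.3],[0.174,0.097,0,-15.3],[0.2186,0.1221,0,-15.3],[0.2186,0.1221,0,-15.3],[0.2186,0.1221,0,-15.3]]]'; python3 - <<'E'
from h import *
c=cam("wrist"); cv2.imwrite("pics/w1.png",c["im"][:,:,::-1]); import pickle; pickle.dump(c,open("w1.pkl","wb"))
go([0.54,-.05,0.25],99.5)
E
```

```text
time: 1.7
eef_pos: [0.54, 0.0308, 0.2494]
eef_rot: [0.645, 0.764, -0.0, -0.0]
contact_force: [-0.9, -0.7, -0.2]
gripper_width: 0.0853
shift [-0.0788 -0.0129 -0.0003] turn 0.0 from [0.5397 0.0298 0.2497] head 99.5 q [-0.16  0.33  1.42  0.    1.39 -0.33]
```

View pics/w1.png

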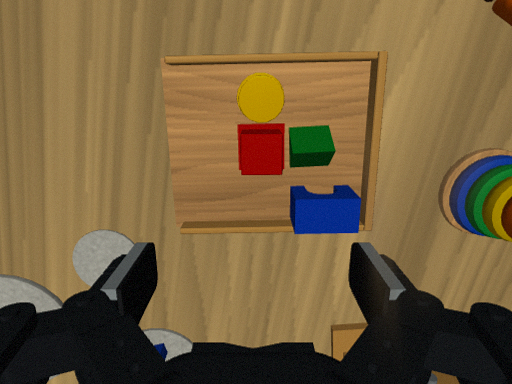

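```bash
python3 -m crank '[[[0.04,0,0.01,0],[0.08,0,0.03,0],[0.08,0,0.03,0],[0.08,0,0.03,0]]]'; python3 - <<'E'
from h import *
import pickle
c=cam("wrist"); pickle.dump(c,open("w2.pkl","wb"))
a=pickle.load(open("w1.pkl","rb"))
v1=cv2.resize(a["im"][40:245,155:395],None,fx=3,fy=2.9,interpolation=cv2.INTER_CUBIC)
cv2.imwrite("pics/w2.png",c["im"][:,:,::-1]);
print(go([.54,.03,.25]))
E
```

```text
time: 2.15
eef_pos: [0.5261, 0.1079, 0.2199]
eef_rot: [0.646, 0.763, -0.0, -0.0]
contact_force: [0.5, -1.9, 1.2]
gripper_width: 0.0856
shift [-0.0785  0.0006 -0.0297] turn 0 from [0.5266 0.1074 0.2203] head 99.4 q [-0.02  0.35  1.48 -0.    1.32 -0.18]
None
```

View pics/w2.png

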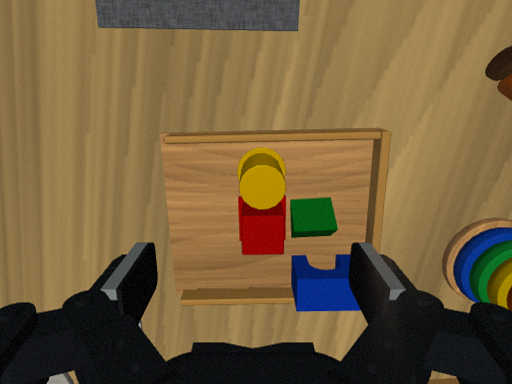

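```bash
python3 - <<'E'
from h import *
import pickle
a=pickle.load(open("w1.pkl","rb"));c=pickle.load(open("w2.pkl","rb"))
for n,k,(y0,y1) in(("w1",a,(40,240)),("w2",c,(120,315))):
    for x in (262,): print(n,x,[ (y,k["im"][y,x].tolist()) for y in range(y0+25,y1-50,4)])
    print([ (x,k["im"][(150 if n=="w1" else 218),x].tolist()) for x in range(284,340,4)])
    v=cv2.resize(k["im"][y0:y1,160:380],None,fx=3,fy=3,interpolation=cv2.INTER_CUBIC)
    cv2.imwrite(f"pics/{n}z.png",v[:,:,::-1])
E
```

```text
w1 262 [(65, [179, 134, 81]), (69, [185, 136, 81]), (73, [190, 157, 3]), (77, [195, 158, 0]), (81, [189, 153, 0]), (85, [187, 150, 0]), (89, [189, 149, 0]), (93, [184, 145, 0]), (97, [187, 145, 0]), (101, [185, 147, 0]), (105, [186, 144, 0]), (109, [187, 145, 0]), (113, [185, 147, 0]), (117, [183, 145, 0]), (121, [176, 141, 0]), (125, [153, 5, 3]), (129, [115, 3, 1]), (133, [101, 0, 3]), (137, [151, 8, 5]), (141, [149, 0, 0]), (145, [150, 3, 1]), (149, [149, 1, 0]), (153, [154, 4, 1]), (157, [148, 5, 0]), (161, [148, 0, 0]), (165, [140, 0, 0]), (169, [147, 0, 0]), (173, [150, 0, 0]), (177, [141, 104, 60]), (181, [148, 107, 66]), (185, [140, 99, 56]), (189, [139, 100, 61])]
[(284, [160, 83, 48]), (288, [168, 120, 72]), (292, [4, 77, 18]), (296, [18, 93, 26]), (300, [9, 93, 22]), (304, [10, 93, 20]), (308, [0, 87, 17]), (312, [1, 92, 18]), (316, [12, 94, 27]), (320, [0, 89, 6]), (324, [11, 92, 23]), (328, [0, 91, 19]), (332, [0, 92, 18]), (336, [145, 109, 64])]
w2 262 [(145, [189, 142, 87]), (149, [192, 153, 0]), (153, [143, 111, 0]), (157, [126, 97, 0]), (161, [127, 98, 0]), (165, [180, 153, 0]), (169, [184, 144, 0]), (173, [185, 145, 0]), (177, [179, 139, 0]), (181, [187, 145, 0]), (185, [184, 144, 0]), (189, [185, 145, 0]), (193, [183, 142, 0]), (197, [183, 147, 0]), (201, [184, 143, 0]), (205, [184, 144, 0]), (209, [124, 65, 0]), (213, [99, 0, 0]), (217, [153, 0, 0]), (221, [152, 9, 9]), (225, [150, 4, 0]), (229, [152, 9, 2]), (233, [153, 10, 10]), (237, [147, 0, 0]), (241, [153, 10, 5]), (245, [146, 3, 0]), (249, [147, 0, 0]), (253, [151, 0, 0]), (257, [140, 103, 63]), (261, [150, 111, 65])]
[(284, [91, 0, 0]), (288, [164, 122, 77]), (292, [4, 60, 14]), (296, [2, 88, 13]), (300, [5, 90, 18]), (304, [0, 89, 21]), (308, [4, 91, 20]), (312, [5, 90, 19]), (316, [0, 85, 9]), (320, [6, 90, 18]), (324, [8, 95, 23]), (328, [15, 96, 26]), (332, [0, 87, 14]), (336, [162, 122, 72])]
```

View pics/w1z.png

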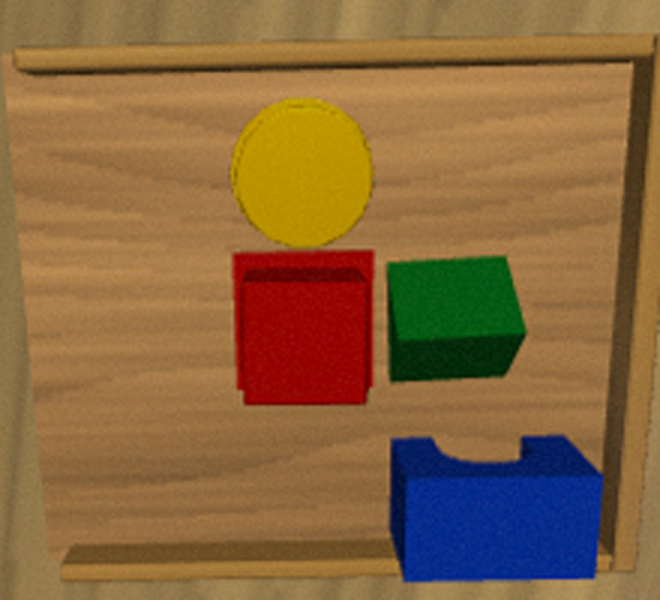

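View pics/w2z.png

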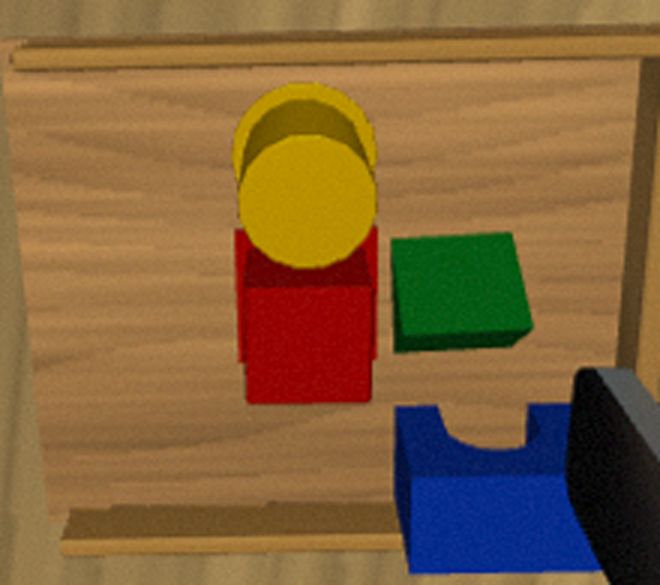

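```bash
python3 - <<'E'
from h import *
import pickle
a=pickle.load(open("w1.pkl","rb"));c=pickle.load(open("w2.pkl","rb"))
z1=lambda p:(np.array(p,float)+.5)/3-.5+[160,40]
z2=lambda p:(np.array(p,float)+.5)/3-.5+[160,120]
def pr(n,x): print(n); print(np.round(x,4))
cu=tri(a,z1([(243,281),(366,280),(368,403),(245,404)]),c,z2([(246,286),(372,284),(371,402),(247,403)])); pr("cube",cu); pr("mean",cu.mean(0))
pr("cyl",tri(a,z1([(305,175)]),c,z2([(308,202)])))
pr("sq corners",tri(a,z1([(233,254),(374,250)]),c,z2([(235,231),(378,227)])))
pr("disc top/left/right",tri(a,z1([(303,98)]),c,z2([(305,82)])))
pr("prism base",tri(a,z1([(387,263),(505,257),(390,381)]),c,z2([(391,240),(512,234),(395,352)])))
pr("prism ridge back",tri(a,z1([(525,332)]),c,z2([(532,328)])))
pr("arch",tri(a,z1([(408,475),(404,580)]),c,z2([(413,476),(410,572)])))
pr("tray front l, back l",tri(a,z1([(14,50),(655,37)]),c,z2([(12,45),(665,26)])))
# prism base on floor plane, square on floor+3
pr("prism base z=.008",np.r_[onz(a,z1([(387,263),(505,257),(390,381),(504,376)]),.008),onz(c,z2([(391,240),(512,234),(395,352),(516,345)]),.008)])
pr("cube z55",np.r_[onz(a,z1([(243,281),(366,280),(368,403),(245,404)]),.055),onz(c,z2([(246,286),(372,284),(371,402),(247,403)]),.055)])
pr("cyl z71",np.r_[onz(a,z1([(305,175)]),.071),onz(c,z2([(308,202)]),.071)])
E
```

```text
cube
[[5.232e-01 5.750e-02 5.330e-02 3.000e-04]
 [5.649e-01 6.480e-02 5.220e-02 5.000e-04]
 [5.731e-01 2.250e-02 5.450e-02 5.000e-04]
 [5.305e-01 1.490e-02 5.430e-02 1.000e-04]]
mean
[5.479e-01 3.990e-02 5.360e-02 4.000e-04]
cyl
[[5.373e-01 9.600e-02 7.370e-02 1.000e-04]]
sq corners
[[5.170e-01 6.110e-02 8.200e-03 1.000e-04]
 [5.702e-01 7.160e-02 8.300e-03 0.000e+00]]
disc top/left/right
[[5.336e-01 1.215e-01 8.000e-03 2.000e-04]]
prism base
[[5.759e-01 6.770e-02 9.400e-03 1.000e-04]
 [6.204e-01 7.750e-02 9.300e-03 3.000e-04]
 [5.865e-01 2.210e-02 8.800e-03 3.000e-04]]
prism ridge back
[[0.6247 0.0553 0.0452 0.    ]]
arch
[[ 5.911e-01  1.200e-03  6.290e-02  1.000e-04]
 [ 5.989e-01 -4.030e-02  5.880e-02  3.000e-04]]
tray front l, back l
[[4.306e-01 1.197e-01 2.130e-02 1.000e-04]
 [6.545e-01 1.627e-01 1.300e-02 4.000e-04]]
prism base z=.008
[[0.5761 0.0676]
 [0.6206 0.0774]
 [0.5865 0.022 ]
 [0.631  0.0315]
 [0.5761 0.0673]
 [0.621  0.0772]
 [0.5868 0.0218]
 [0.6331 0.0326]]
cube z55
[[0.5231 0.0577]
 [0.5644 0.065 ]
 [0.5733 0.0227]
 [0.5305 0.0151]
 [0.5233 0.0582]
 [0.5647 0.0659]
 [0.5728 0.0227]
 [0.5304 0.0153]]
cyl z71
[[0.5374 0.0959]
 [0.5374 0.0952]]
```

```bash
python3 - <<'E'
from h import *
go([0.5376,0.0956,0.030],100.7)
E
```

```text
shift [-0.0134  0.009   0.1903] turn -1.3 from [0.5266 0.1074 0.2203] head 99.4 q [-0.02  0.35  1.48 -0.    1.32 -0.18]
```

```bash
python3 -m crank '[[[-0.0134,0.009,0.04,-1.3],[-0.0134,0.009,0.08,-1.3],[-0.0134,0.009,0.12,-1.3],[-0.0134,0.009,0.15,-1.3],[-0.0134,0.009,0.175,-1.3],[-0.0134,0.009,0.19,-1.3],[-0.0134,0.009,0.19,-1.3],[-0.0134,0.009,0.19,-1.3]]]' 0; python3 - <<'E'
from h import *
go([0.5376,0.0956,0.030],100.7)
c=cam("wrist");cv2.imwrite("pics/w3.png",c["im"][:,:,::-1])
E
```

```text
time: 3.0
eef_pos: [0.5384, 0.0945, 0.0313]
eef_rot: [0.638, 0.77, 0.0, 0.001]
contact_force: [0.7, -0.0, 1.4]
gripper_width: 0.0853
shift [ 0.0012 -0.0006  0.0013] turn -0.1 from [0.5384 0.0945 0.0313] head 100.6 q [-0.04  0.6   1.64 -0.    0.9  -0.23]
```

View pics/w3.png

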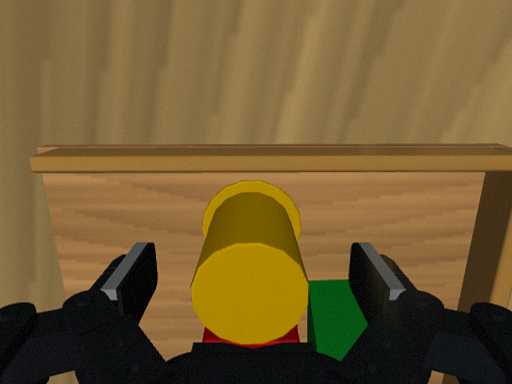

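The cylinder's top is at (250,290), midway between the pads (153 and 352). I'll close now.

```bash
python3 -m crank '[[[0.001,0,0.001,0],[0.001,0,0.001,0],[0.001,0,0.001,0],[0.001,0,0.001,0],[0.001,0,0.001,0],[0.001,0,0.001,0],[0.001,0,0.001,0],[0.001,0,0.001,0]]]' 1 40;python3 - <<'E'
from h import *
go([0.5384,0.0945,0.15],100.6)
E
```

```text
time: 3.85
eef_pos: [0.5387, 0.0957, 0.0313]
eef_rot: [0.638, 0.77, 0.001, 0.001]
contact_force: [-1.0, -0.3, 6.4]
gripper_width: 0.0434
shift [-0.0013 -0.0002 -0.1187] turn 0.1 from [0.5387 0.0957 0.0313] head 100.7 q [-0.04  0.6   1.64 -0.    0.9  -0.22]
```

```bash
python3 -m crank '[[[0,0,-0.01,0],[0,0,-0.03,0],[0,0,-0.06,0],[0,0,-0.1,0],[0,0,-0.1,0],[0,0,-0.1,0]]]';python3 - <<'E'
from h import *
c=cam("top");cv2.imwrite("pics/t1.png",c["im"][:,:,::-1])
go([0.492,0.294,0.13],97)
go([0.492,0.294,0.0243],97)
E
```

```text
time: 4.45
eef_pos: [0.5385, 0.0958, 0.1321]
eef_rot: [0.638, 0.77, 0.001, 0.002]
contact_force: [-0.6, 0.2, -1.7]
gripper_width: 0.0432
shift [ 0.2033 -0.0085  0.0008] turn 3.7 from [0.538  0.0958 0.1309] head 100.7 q [-0.04  0.46  1.57 -0.    1.11 -0.22]
shift [ 0.2034 -0.0087  0.1065] turn 3.7 from [0.538  0.0958 0.1309] head 100.7 q [-0.04  0.46  1.57 -0.    1.11 -0.22]
```

View pics/t1.png

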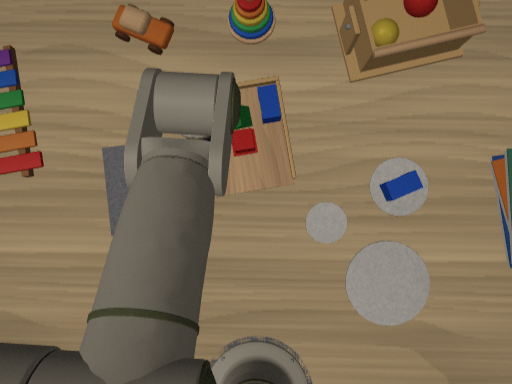

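```bash
python3 -m crank '[[[0.045,-0.002,0,3.7],[0.09,-0.004,0,3.7],[0.135,-0.006,0,3.7],[0.18,-0.008,0,3.7],[0.2033,-0.0085,0.03,3.7],[0.2033,-0.0085,0.06,3.7],[0.2033,-0.0085,0.075,3.7],[0.2033,-0.0085,0.075,3.7]]]';python3 - <<'E'
from h import *
c=cam("wrist");cv2.imwrite("pics/w4.png",c["im"][:,:,::-1])
go([0.492,0.294,0.0243],97)
E
```

```text
time: 5.3
eef_pos: [0.4901, 0.2935, 0.0524]
eef_rot: [0.663, 0.749, -0.002, -0.001]
contact_force: [-0.4, 0.6, -0.7]
gripper_width: 0.043
shift [0.0003 0.0009 0.0299] turn -0.0 from [0.4912 0.2937 0.0542] head 97.0 q [ 0.33  0.61  1.55 -0.    0.99  0.21]
```

View pics/w4.png

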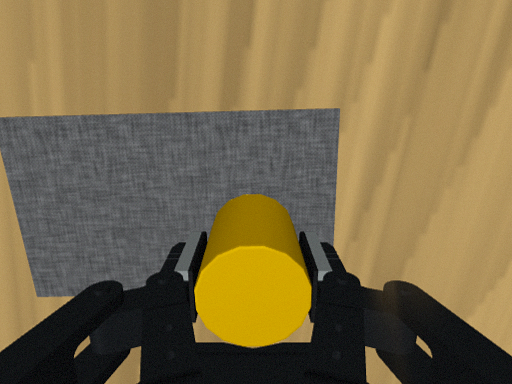

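```bash
python3 - <<'E'
from h import *
c=cam("wrist"); P=onz(c,[(0,118),(339,109),(37,297),(334,240)],.003); print(np.round(P,4)); 
E
```

```text
[[0.3388 0.332 ]
 [0.5333 0.3609]
 [0.3521 0.212 ]
 [0.5463 0.2791]]
```

```bash
python3 -m crank '[[[0,0.001,0.015,0],[0,0.001,0.024,0],[0,0.001,0.028,0],[0,0.001,0.0295,0],[0,0.001,0.0295,0],[0,0.001,0.0295,0]]]';python3 - <<'E'
from h import *
go([0.492,0.294,0.0233],97)
E
```

```text
time: 6.0
eef_pos: [0.4932, 0.294, 0.0263]
eef_rot: [0.663, 0.749, 0.0, 0.001]
contact_force: [-0.1, 1.0, -0.4]
gripper_width: 0.0432
shift [ 0.0001 -0.0012  0.003 ] turn -0.0 from [0.4932 0.294  0.0263] head 97.0 q [ 0.33  0.65  1.56 -0.    0.93  0.21]
```

```bash
python3 -m crank '[[[0,0,0.002,0],[0,0,0.003,0],[0,0,0.003,0]]]'
```

```text
time: 6.3
eef_pos: [0.4933, 0.294, 0.0234]
eef_rot: [0.663, 0.749, 0.001, 0.001]
contact_force: [-0.3, 0.2, -0.4]
gripper_width: 0.0431
```

```bash
python3 -m crank '[[[0,0,0.001,0],[0,0,0.001,0]]]'
```

```text
time: 6.5
eef_pos: [0.4933, 0.2941, 0.0233]
eef_rot: [0.663, 0.749, 0.001, 0.001]
contact_force: [-2.2, -1.2, 8.9]
gripper_width: 0.0432
```

Contact is felt, so I'll release. I'm opening partly first so the other pieces stay clear.

```bash
python3 -m crank '[[[0,0,-0.0005,0],[0,0,-0.0005,0],[0,0,-0.0005,0],[0,0,-0.0005,0],[0,0,-0.0005,0],[0,0,-0.0005,0]]]' 0; python3 -m crank '[[[0,0,-0.04,0],[0,0,-0.08,0],[0,0,-0.12,0],[0,0,-0.12,0]]]'; python3 - <<'E'
from h import *
c=cam("wrist");cv2.imwrite("pics/w5.png",c["im"][:,:,::-1])
go([0.5485,0.0398,0.145],10.6)
E
```

```text
time: 7.1
eef_pos: [0.4933, 0.2941, 0.0238]
eef_rot: [0.663, 0.749, 0.001, 0.001]
contact_force: [0.2, 0.2, 0.0]
gripper_width: 0.0856
time: 7.5
eef_pos: [0.4952, 0.295, 0.1492]
eef_rot: [0.663, 0.749, 0.005, 0.003]
contact_force: [-0.2, -0.0, -0.7]
gripper_width: 0.0855
shift [-0.2595  0.0231  0.0012] turn 86.4 from [0.494  0.2945 0.1462] head 97.0 q [ 0.33  0.49  1.46 -0.    1.18  0.21]
```

View pics/w5.png

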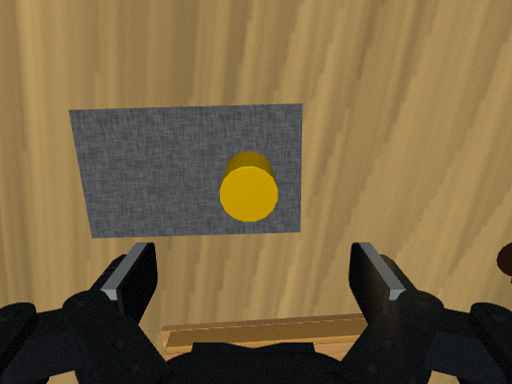

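The cylinder stands upright on the mat at (249,190). Next is the cube.

```bash
python3 -m crank '[[[-0.035,0.003,0,8.5],[-0.07,0.006,0,17],[-0.105,0.009,0,25.5],[-0.14,0.012,0,34],[-0.175,0.015,0,42.5],[-0.21,0.018,0,51],[-0.24,0.021,0,59.5],[-0.2595,0.0231,0,68]]]';python3 - <<'E'
from h import *
go([0.5485,0.0398,0.145],10.6)
E
```

```text
time: 8.35
eef_pos: [0.5482, 0.0378, 0.1449]
eef_rot: [0.969, 0.247, 0.003, -0.0]
contact_force: [-0.1, 0.3, -0.6]
gripper_width: 0.0856
shift [ 0.0012 -0.0016 -0.0001] turn 17.9 from [0.5482 0.0378 0.1449] head 28.5 q [-0.15  0.44  1.55  0.    1.15  0.93]
```

```bash
python3 -m crank '[[[0.0012,-0.0016,0,8.5],[0.0012,-0.0016,0,17.9],[0.0012,-0.0016,0,17.9],[0.0012,-0.0016,0.02,17.9],[0.0012,-0.0016,0.03,17.9],[0.0012,-0.0016,0.03,17.9],[0.0012,-0.0016,0.03,17.9]]]';python3 - <<'E'
from h import *
c=cam("wrist");cv2.imwrite("pics/w6.png",c["im"][:,:,::-1])
go([0.5485,0.0398,0.024],10.6)
E
```

```text
time: 9.05
eef_pos: [0.5487, 0.0399, 0.1149]
eef_rot: [0.996, 0.093, 0.002, -0.0]
contact_force: [0.5, -0.5, -0.3]
gripper_width: 0.0857
shift [-0.0009 -0.      0.0913] turn 0.1 from [0.5489 0.0398 0.1154] head 10.7 q [-0.14  0.48  1.57  0.    1.08  1.24]
```

View pics/w6.png

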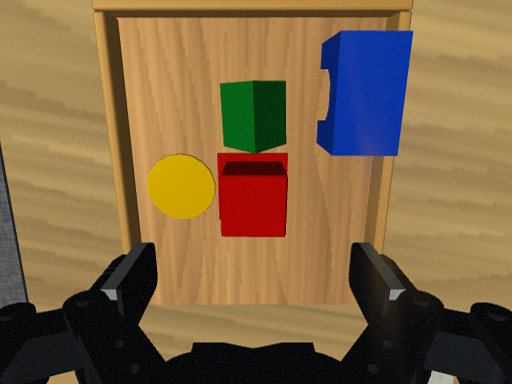

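The cube sits centred at (252,203), midway between the pads (153 and 352). The disc is now fully in view at (181,186), so I'll record it.

```bash
python3 - <<'E'
from h import *
c=cam("wrist")
k=max(blobs(mask(c,"yellow")),key=cv2.contourArea); P=onz(c,k[:,0],.011).astype(np.float32)
print("disc",cv2.minEnclosingCircle(P),cv2.fitEllipse(P))
k=[b for b in blobs(mask(c,"blue"),2000)][0]
v=cv2.resize(c["im"][10:250,130:420],None,fx=2.7,fy=2.5,interpolation=cv2.INTER_CUBIC)
v=cv2.resize(c["im"][10:245,140:420],None,fx=2.5,fy=2.5,interpolation=cv2.INTER_CUBIC)
cv2.imwrite("pics/w6z.png",v[:,:,::-1]); import pickle; pickle.dump(c,open("w6.pkl","wb"))
E
python3 -m crank '[[[-0.0009,0,0.03,0],[-0.0009,0,0.055,0],[-0.0009,0,0.075,0],[-0.0009,0,0.0913,0],[-0.0009,0,0.0913,0],[-0.0009,0,0.0913,0]]]'
python3 -m crank '[[[0,0,0,0],[0,0,0,0],[0,0,0,0],[0,0,0,0],[0,0,0,0],[0,0,0,0],[0,0,0,0]]]' 1 40;python3 - <<'E'
from h import *
go([0.5485,0.0398,0.024],10.6)
E
```

```text
disc ((0.5378317832946777, 0.09513431042432785), 0.026888323947787285) ((0.5380668640136719, 0.09526146948337555), (0.05246511101722717, 0.05257776007056236), 3.2953784465789795)
time: 9.75
eef_pos: [0.5491, 0.0397, 0.025]
eef_rot: [0.996, 0.093, 0.003, -0.0]
contact_force: [0.6, 0.7, 0.2]
gripper_width: 0.0852
time: 10.45
eef_pos: [0.5497, 0.0396, 0.0259]
eef_rot: [0.996, 0.093, 0.004, 0.0]
contact_force: [-0.3, 0.6, 7.3]
gripper_width: 0.0434
shift [-0.0011 -0.0004  0.0019] turn 0.1 from [0.5497 0.0396 0.0259] head 10.7 q [-0.14  0.61  1.64  0.    0.88  1.24]
```

View pics/w6z.png

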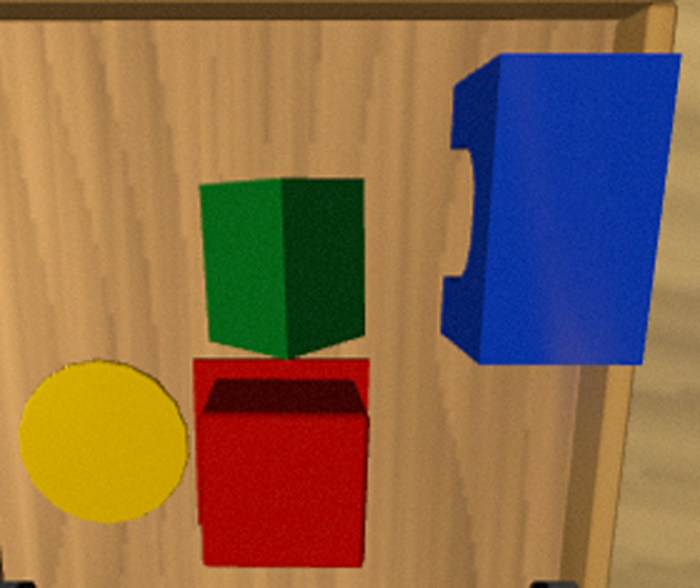

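```bash
python3 -m crank '[[[0,0,-0.01,0],[0,0,-0.03,0],[0,0,-0.06,0],[0,0,-0.1,0],[0,0,-0.11,0],[0,0,-0.11,0]]]';python3 - <<'E'
from h import *
go([0.394,0.2795,0.135])
E
```

```text
time: 11.05
eef_pos: [0.5494, 0.0395, 0.1376]
eef_rot: [0.996, 0.093, 0.006, 0.0]
contact_force: [-0.7, -0.8, -0.7]
gripper_width: 0.0432
shift [-0.1081 -0.2647  0.0009] turn 0 from [0.5494 0.0395 0.1376] head 10.7 q [-0.14  0.45  1.56  0.    1.12  1.24]
```

```bash
python3 -m crank '[[[-0.018,-0.044,0,0],[-0.036,-0.088,0,0],[-0.054,-0.132,0,0],[-0.072,-0.176,0,0],[-0.09,-0.22,0,0],[-0.108,-0.2647,0,0],[-0.108,-0.2647,0.02,0],[-0.108,-0.2647,0.02,0]]]';python3 - <<'E'
from h import *
go([0.394,0.2795,0.018])
E
```

```text
time: 11.85
eef_pos: [0.3919, 0.2796, 0.113]
eef_rot: [0.996, 0.094, 0.003, 0.001]
contact_force: [0.5, -0.7, -0.5]
gripper_width: 0.0432
shift [0.0015 0.0002 0.095 ] turn 0 from [0.3919 0.2796 0.113 ] head 10.8 q [ 0.38  0.35  1.78 -0.    1.    1.76]
```

```bash
python3 -m crank '[[[0.001,0,0.03,0],[0.001,0,0.06,0],[0.001,0,0.08,0],[0.001,0,0.09,0],[0.001,0,0.093,0],[0.001,0,0.093,0],[0.001,0,0.093,0]]]'; python3 -m crank '[[[0,0,0.002,0],[0,0,0.002,0],[0,0,0.002,0]]]'
```

```text
time: 12.55
eef_pos: [0.3941, 0.2797, 0.0209]
eef_rot: [0.996, 0.094, 0.004, 0.001]
contact_force: [-0.0, -0.1, -0.4]
gripper_width: 0.0434
time: 12.85
eef_pos: [0.3942, 0.2798, 0.0192]
eef_rot: [0.996, 0.094, 0.004, 0.001]
contact_force: [-0.9, 0.1, -0.7]
gripper_width: 0.0436
```

```bash
python3 -m crank '[[[0,0,0.002,0],[0,0,0.002,0],[0,0,0.002,0]]]'
```

```text
time: 13.15
eef_pos: [0.3944, 0.2799, 0.0179]
eef_rot: [0.996, 0.094, 0.004, 0.001]
contact_force: [-1.9, -1.8, 8.9]
gripper_width: 0.0435
```

```bash
python3 -m crank '[[[0,0,-0.0005,0],[0,0,-0.0005,0],[0,0,-0.0005,0],[0,0,-0.0005,0],[0,0,-0.0005,0],[0,0,-0.0005,0]]]' 0; python3 -m crank '[[[0,0,-0.04,0],[0,0,-0.08,0],[0,0,-0.12,0],[0,0,-0.16,0],[0,0,-0.16,0]]]'; python3 - <<'E'
from h import *
c=cam("wrist");cv2.imwrite("pics/w7.png",c["im"][:,:,::-1])
go([0.60,0.05,0.18],101.5)
E
```

```text
time: 13.75
eef_pos: [0.3944, 0.2798, 0.0183]
eef_rot: [0.996, 0.094, 0.004, 0.001]
contact_force: [-0.3, 0.7, 0.1]
gripper_width: 0.0854
time: 14.25
eef_pos: [0.3949, 0.2809, 0.1831]
eef_rot: [0.995, 0.095, 0.009, -0.0]
contact_force: [0.5, 0.3, -1.0]
gripper_width: 0.0852
shift [0.1591 0.2651 0.0028] turn -90.7 from [0.3939 0.2804 0.1803] head 10.8 q [ 0.38  0.26  1.7  -0.    1.16  1.76]
```

View pics/w7.png

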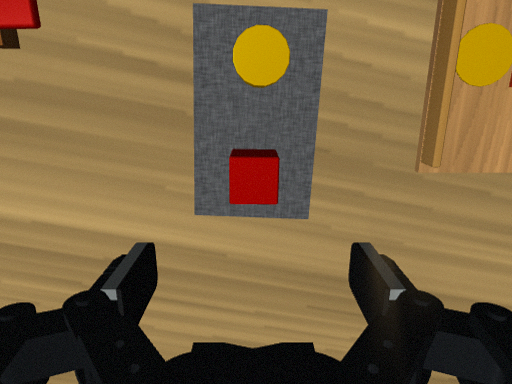

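Both blocks stand on the mat, the cylinder at (261,55) and the cube at (254,177). Now the prism.

```bash
python3 -m crank '[[[0.02,0.033,0,-8.5],[0.04,0.066,0,-17],[0.06,0.1,0,-25.5],[0.08,0.133,0,-34],[0.1,0.166,0,-42.5],[0.12,0.2,0,-51],[0.14,0.233,0,-59.5],[0.1591,0.2651,0,-68]]]'; python3 - <<'E'
from h import *
go([0.60,0.05,0.18],101.5)
E
```

```text
time: 15.1
eef_pos: [0.6004, 0.0485, 0.1808]
eef_rot: [0.771, 0.637, 0.004, 0.003]
contact_force: [-0.1, 0.4, -0.6]
gripper_width: 0.0854
shift [ 0.0014 -0.0006  0.0008] turn -22.3 from [0.6004 0.0485 0.1808] head 79.2 q [-0.11  0.52  1.33  0.    1.28  0.07]
```

```bash
python3 -m crank '[[[0,0,0,-8],[0,0,0,-16],[0,0,0,-22.3],[0,0,0,-22.3],[0,0,0,-22.3]]]'; python3 - <<'E'
from h import *
import pickle
c=cam("wrist"); pickle.dump(c,open("w8.pkl","wb"));cv2.imwrite("pics/w8.png",c["im"][:,:,::-1])
go([0.60,0.05,0.18],101.5)
E
```

```text
time: 15.6
eef_pos: [0.6, 0.0486, 0.1797]
eef_rot: [0.634, 0.773, 0.003, 0.003]
contact_force: [-0.2, -0.8, 0.2]
gripper_width: 0.085
shift [ 0.0014  0.0002 -0.    ] turn -0.2 from [0.6001 0.0486 0.18  ] head 101.3 q [-0.11  0.52  1.33  0.    1.28 -0.31]
```

View pics/w8.png

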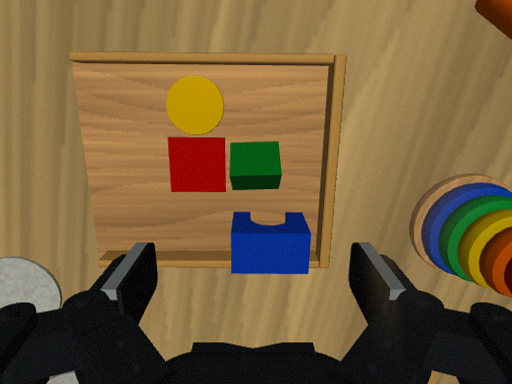

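```bash
python3 - <<'E'
from h import *
import pickle
c=pickle.load(open("w8.pkl","rb"))
k=[b for b in blobs(mask(c,"red")) if 150<b[:,0,0].mean()<250][0]; P=onz(c,k[:,0],.011).astype(np.float32); print("sq",cv2.minAreaRect(P))
k=[b for b in blobs(mask(c,"yellow")) if 150<b[:,0,0].mean()<250][0]; P=onz(c,k[:,0],.011).astype(np.float32); print("disc",cv2.minEnclosingCircle(P))
v=cv2.resize(c["im"][130:285,215:320],None,fx=5,fy=3.8,interpolation=cv2.INTER_CUBIC)
v=cv2.resize(c["im"][130:280,155:325],None,fx=4,fy=4,interpolation=cv2.INTER_CUBIC)
cv2.imwrite("pics/w8z.png",v[:,:,::-1])
E
```

```text
sq ((0.5481386184692383, 0.04068123549222946), (0.054151128977537155, 0.05352574586868286), 11.124041557312012)
disc ((0.5377135872840881, 0.0955459326505661), 0.02696157991886139)
```

View pics/w8z.png

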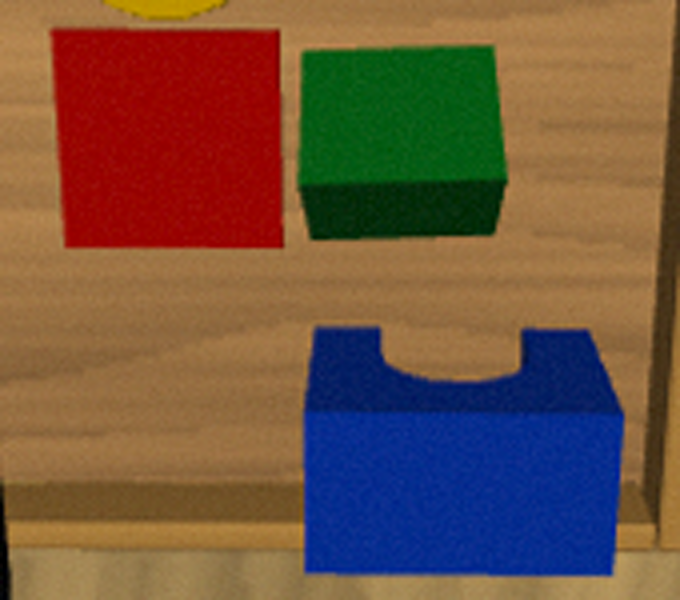

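```bash
python3 - <<'E'
from h import *
import pickle
c=pickle.load(open("w8.pkl","rb"))
z=lambda p:(np.array(p,float)+.5)/4-.5+[155,130]
B=onz(c,z([(302,51),(493,45),(494,235),(311,240)]),.008); r=onz(c,z([(299,185),(507,181)]),.044)
print(np.round(B,4),B.mean(0),np.round(r,4),r.mean(0)); ang=lambda d:np.degrees(np.arctan2(d[1],d[0]))
print(ang(B[1]-B[0]),ang(B[2]-B[3]),ang(B[0]-B[3])-90,ang(B[1]-B[2])-90,ang(r[1]-r[0]))
A=onz(c,z([(304,412),(623,412),(611,575),(304,574)]),.060); print("arch",np.round(A,4),A.mean(0),ang(A[1]-A[0]))
E
```

```text
[[0.5758 0.0678]
 [0.6205 0.0781]
 [0.6311 0.0316]
 [0.5864 0.0214]] [0.60343808 0.04971761] [[0.5814 0.0446]
 [0.6259 0.0543]] [0.60365051 0.0494511 ]
13.000239759701994 12.763663109826329 12.860092002560805 12.828141643918485 12.285582132813975
arch [[ 0.5916 -0.0011]
 [ 0.6599  0.0122]
 [ 0.667  -0.0274]
 [ 0.5987 -0.0404]] [ 0.62928689 -0.0141998 ] 11.05751688895506
```

```bash
python3 - <<'E'
from h import *
f=optics.grab_frame("wrist"); C=f["mount"]; fo=192/np.tan(np.radians(f["vfov"]/2))
c=dict(C=C,f=fo,c=(f["cx"],f["cy"]))
for w in(.0425,.0215):
  for d in (0,.005,.010,.013,.016): print(w,d,np.round(proj(c,[[.011,-w,-d],[.011,w,-d]]),0).tolist())
go([0.6035,0.0496,0.11],102.8)
E
```

```text
0.0425 0 [[162.0, 226.0], [342.0, 226.0]]
0.0425 0.005 [[159.0, 230.0], [345.0, 230.0]]
0.0425 0.01 [[156.0, 235.0], [348.0, 235.0]]
0.0425 0.013 [[154.0, 238.0], [350.0, 238.0]]
0.0425 0.016 [[152.0, 241.0], [352.0, 241.0]]
0.0215 0 [[206.0, 226.0], [298.0, 226.0]]
0.0215 0.005 [[205.0, 230.0], [299.0, 230.0]]
0.0215 0.01 [[203.0, 235.0], [301.0, 235.0]]
0.0215 0.013 [[202.0, 238.0], [302.0, 238.0]]
0.0215 0.016 [[201.0, 241.0], [303.0, 241.0]]
shift [0.0004 0.0028 0.0703] turn -1.5 from [0.6002 0.0486 0.1802] head 101.3 q [-0.11  0.52  1.33  0.    1.28 -0.31]
```

```bash
python3 - <<'E'
import cv2
a=cv2.imread("pics/w4.png")[190:340,120:390]; b=cv2.imread("pics/w5.png")[190:340,120:390]
import numpy as np
cv2.imwrite("pics/f.png",cv2.resize(np.vstack([a,b]),None,fx=2,fy=2))
E
```

```text
(no output)
```

View pics/f.png

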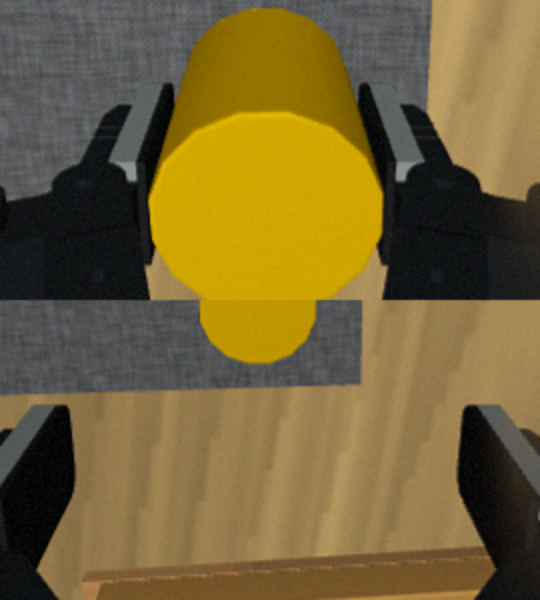

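```bash
python3 -m crank '[[[0.0004,0.0028,0.03,-1.5],[0.0004,0.0028,0.06,-1.5],[0.0004,0.0028,0.0703,-1.5],[0.0004,0.0028,0.0703,-1.5],[0.0004,0.0028,0.0703,-1.5]]]' 0.2 40; python3 - <<'E'
from h import *
c=cam("wrist");cv2.imwrite("pics/w9.png",c["im"][:,:,::-1])
go([0.6035,0.0496,0.006],102.8)
E
```

```text
time: 16.2
eef_pos: [0.6041, 0.0496, 0.1113]
eef_rot: [0.624, 0.782, 0.004, 0.004]
contact_force: [0.1, -0.5, 0.6]
gripper_width: 0.0682
shift [ 0.0004 -0.0019  0.1056] turn 0.0 from [0.6042 0.0496 0.1116] head 102.8 q [-0.11  0.59  1.4   0.    1.14 -0.34]
```

View pics/w9.png

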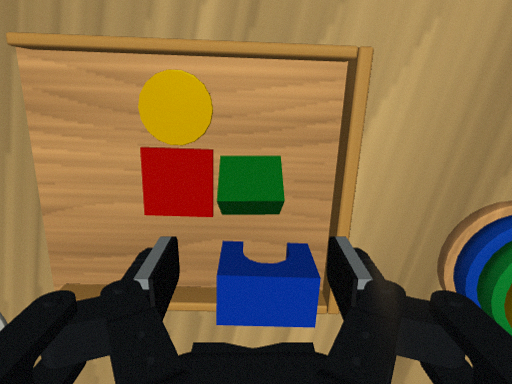

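The prism at (250,185) is midway between the pads (178 and 328). Descending.

```bash
python3 -m crank '[[[0.0004,-0.001,0.03,0],[0.0004,-0.0014,0.06,0],[0.0004,-0.0019,0.08,0],[0.0004,-0.0019,0.095,0],[0.0004,-0.0019,0.103,0],[0.0004,-0.0019,0.105,0],[0.0004,-0.0019,0.105,0]]]'; python3 - <<'E'
from h import *
c=cam("wrist");cv2.imwrite("pics/w10.png",c["im"][:,:,::-1])
go([0.6035,0.0496,0.006],102.8)
E
```

```text
time: 16.95
eef_pos: [0.6041, 0.0495, 0.0073]
eef_rot: [0.624, 0.782, 0.004, 0.005]
contact_force: [-0.2, 0.3, -0.9]
gripper_width: 0.0683
shift [ 0.0002 -0.0007  0.0015] turn 0.0 from [0.6042 0.0496 0.0076] head 102.8 q [-0.11  0.73  1.47  0.    0.93 -0.34]
```

View pics/w10.png

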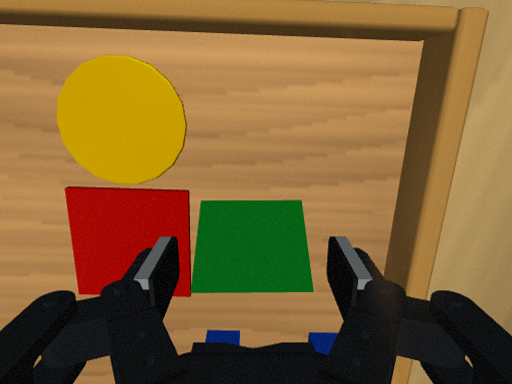

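```bash
python3 -m crank '[[[0,-0.0007,0.0015,0],[0,-0.0007,0.0015,0],[0,-0.0007,0.0015,0],[0,-0.0007,0.0015,0],[0,-0.0007,0.0015,0],[0,-0.0007,0.0015,0],[0,-0.0007,0.0015,0]]]' 1 40; python3 - <<'E'
from h import *
c=cam("wrist");cv2.imwrite("pics/w11.png",c["im"][:,:,::-1])
go([0.6035,0.0496,0.006],102.8)
E
```

```text
time: 17.7
eef_pos: [0.6035, 0.049, 0.0087]
eef_rot: [0.623, 0.782, 0.004, 0.005]
contact_force: [-9.8, -1.2, 19.1]
gripper_width: 0.0454
shift [0.0006 0.0001 0.0027] turn 0.1 from [0.6035 0.049  0.0087] head 102.9 q [-0.11  0.73  1.47  0.    0.93 -0.34]
```

View pics/w11.png

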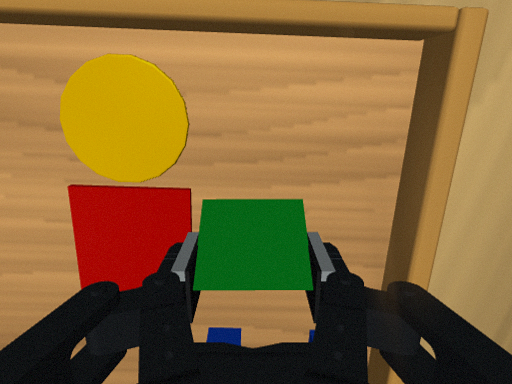

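```bash
python3 -m crank '[[[0,0,-0.005,0],[0,0,-0.015,0],[0,0,-0.04,0],[0,0,-0.08,0],[0,0,-0.12,0],[0,0,-0.15,0],[0,0,-0.15,0]]]'; python3 - <<'E'
from h import *
c=cam("wrist");cv2.imwrite("pics/w12.png",c["im"][:,:,::-1])
k=cam("top");cv2.imwrite("pics/t2.png",k["im"][:,:,::-1])
go([0.455,-0.295,0.16],111)
E
```

```text
time: 18.45
eef_pos: [0.6034, 0.049, 0.164]
eef_rot: [0.623, 0.782, 0.007, 0.009]
contact_force: [0.7, 0.1, -1.1]
gripper_width: 0.0453
shift [-0.3029 -0.2194 -0.0028] turn -8.1 from [0.6015 0.0491 0.1591] head 102.9 q [-0.11  0.54  1.36  0.    1.23 -0.34]
```

View pics/w12.png

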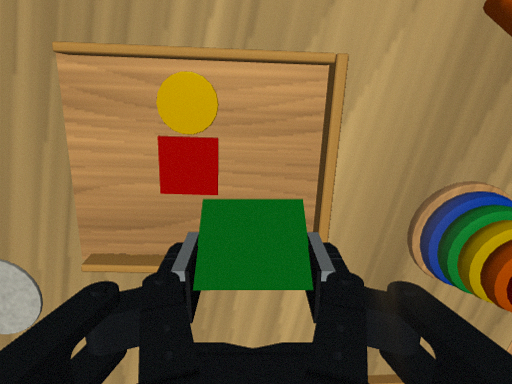

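```bash
python3 - <<'E'
from h import *
s=status.state(); print(s["eef_rot"],s["q"],s["contact_force"])
go([0.479,-0.357,0.20],111)
E
```

```text
[0.6234228  0.78185105 0.00432697 0.00585058] [-1.12866036e-01  5.36468248e-01  1.35998767e+00  1.18031361e-03
  1.23062580e+00 -3.37780425e-01] [-1.05455565  0.12101329 -0.87839318]
shift [-0.3688 -0.2093 -0.0424] turn -8.1 from [0.6015 0.0491 0.1591] head 102.9 q [-0.11  0.54  1.36  0.    1.23 -0.34]
```

```bash
python3 -m crank '[[[-0.04,-0.023,-0.02,-2],[-0.08,-0.046,-0.04,-4],[-0.12,-0.069,-0.0424,-8.1],[-0.16,-0.092,-0.0424,-8.1],[-0.2,-0.115,-0.0424,-8.1],[-0.24,-0.138,-0.0424,-8.1],[-0.28,-0.16,-0.0424,-8.1],[-0.31,-0.176,-0.0424,-8.1]]]'; python3 - <<'E'
from h import *
go([0.479,-0.357,0.20],111)
E
```

```text
time: 19.35
eef_pos: [0.4968, -0.2943, 0.1987]
eef_rot: [0.567, 0.823, 0.004, 0.005]
contact_force: [0.3, 0.3, -0.9]
gripper_width: 0.0456
shift [-0.0522 -0.039  -0.0016] turn -0.1 from [ 0.4968 -0.2943  0.1987] head 110.9 q [-0.74  0.45  1.39  0.01  1.29 -1.11]
```

```bash
python3 -m crank '[[[-0.03,-0.022,0,0],[-0.0522,-0.039,0,0],[-0.0522,-0.039,0,0],[-0.0522,-0.039,0,0]]]'; python3 - <<'E'
from h import *
import pickle
c=cam("wrist"); pickle.dump(c,open("w13.pkl","wb"));cv2.imwrite("pics/w13.png",c["im"][:,:,::-1])
go([0.455,-0.295,0.16],111)
E
```

```text
time: 19.75
eef_pos: [0.4786, -0.3567, 0.1971]
eef_rot: [0.568, 0.823, 0.004, 0.004]
contact_force: [0.7, 1.0, -0.7]
gripper_width: 0.0456
shift [ 0.0657 -0.0011  0.0374] turn -0.1 from [ 0.479  -0.3561  0.1975] head 110.9 q [-0.84  0.49  1.33  0.01  1.32 -1.21]
```

View pics/w13.png

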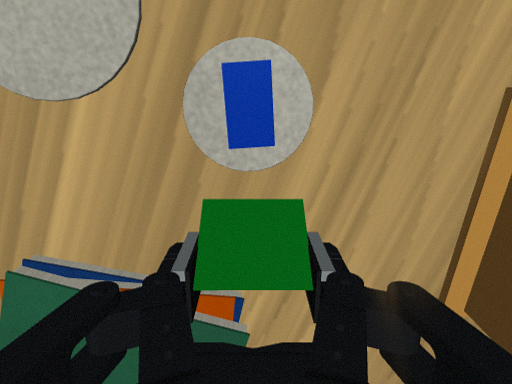

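```bash
python3 -m crank '[[[0.02,0.03,0,0],[0.025,0.05,0,0],[0.025,0.05,0,0],[0.025,0.05,0,0]]]'; python3 - <<'E'
from h import *
import pickle
c=cam("wrist"); pickle.dump(c,open("w14.pkl","wb")); a=pickle.load(open("w13.pkl","rb"))
cv2.imwrite("pics/w14z.png",cv2.resize(c["im"][40:220,100:300],None,fx=3,fy=3)[:,:,::-1])
cv2.imwrite("pics/w13z.png",cv2.resize(a["im"][30:180,170:330],None,fx=4,fy=4)[:,:,::-1])
for k in(a,c):
    b=[x for x in blobs(mask(k,"blue"),500) if x[:,0,1].mean()<220][0]; r=cv2.minAreaRect(b); print(r); print(cv2.boxPoints(r).round(1).tolist())
E
```

```text
time: 20.2
eef_pos: [0.517, -0.314, 0.1977]
eef_rot: [0.566, 0.824, 0.004, 0.004]
contact_force: [0.5, -0.0, -1.1]
gripper_width: 0.0456
((248.6420440673828, 104.05917358398438), (85.93380737304688, 48.883880615234375), 86.05481719970703)
[[221.3000030517578, 62.900001525878906], [270.1000061035156, 59.5], [276.0, 145.1999969482422], [227.1999969482422, 148.60000610351562]]
((191.4136962890625, 135.3219757080078), (82.82844543457031, 53.83732986450195), 84.68545532226562)
[[160.8000030517578, 96.5999984741211], [214.39999389648438, 91.5999984741211], [222.10000610351562, 174.10000610351562], [168.39999389648438, 179.10000610351562]]
```

View pics/w13z.png

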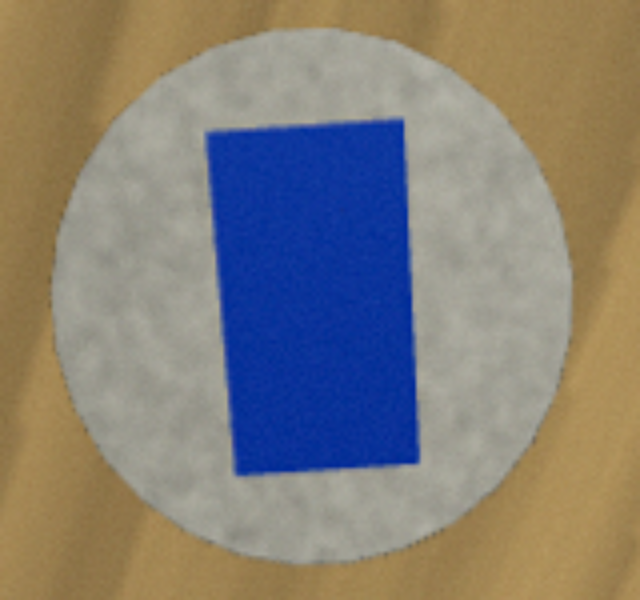

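View pics/w14z.png

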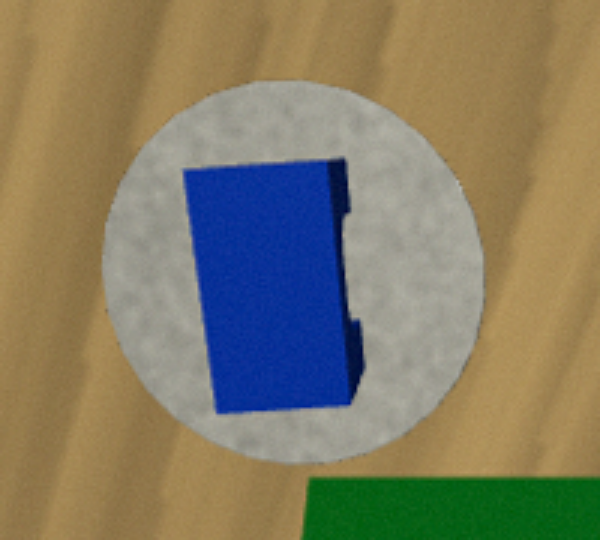

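```bash
python3 - <<'E'
from h import *
import pickle
a=pickle.load(open("w13.pkl","rb"));c=pickle.load(open("w14.pkl","rb"))
u1=(np.array([(206,131),(403,119),(419,463),(236,475)])+.5)/4-.5+[170,30]
u2=(np.array([(184,170),(328,160),(351,404),(217,413)])+.5)/3-.5+[100,40]
t=tri(a,u1,c,u2); print(np.round(t,4),np.round(t.mean(0),4))
ang=lambda d:np.degrees(np.arctan2(d[1],d[0]))
for k,u in((a,u1),(c,u2)):
    P=onz(k,u,.058); print(np.round(P,4),P.mean(0),ang(P[1]-P[0]),ang(P[2]-P[3]),ang(P[0]-P[3])-90,ang(P[1]-P[2])-90)
    w=[b for b in blobs(mask(k,"grey"),3000)]
    for b in w: print("disc",cv2.minEnclosingCircle(onz(k,b[:,0],.006).astype(np.float32)))
# held prism ridge/pose in tool frame
go([0.4545,-0.295,0.16],111)
E
```

```text
[[ 4.236e-01 -2.782e-01  5.730e-02  4.000e-04]
 [ 4.598e-01 -2.616e-01  5.540e-02  0.000e+00]
 [ 4.889e-01 -3.255e-01  5.590e-02  2.000e-04]
 [ 4.526e-01 -3.418e-01  5.700e-02  0.000e+00]] [ 4.562e-01 -3.018e-01  5.640e-02  2.000e-04]
[[ 0.4235 -0.2781]
 [ 0.4597 -0.2619]
 [ 0.4887 -0.3252]
 [ 0.4526 -0.3417]] [ 0.45612752 -0.30170881] 24.101126803674568 24.456863554742696 24.53189220091386 24.521402358152983
disc ((0.45683205127716064, -0.3061627447605133), 0.06455298513174057)
disc ((0.2787896990776062, -0.31128114461898804), 0.07917316257953644)
[[ 0.4239 -0.2782]
 [ 0.4601 -0.2615]
 [ 0.4888 -0.3248]
 [ 0.4527 -0.3415]] [ 0.45637647 -0.30150087] 24.77483909000845 24.765851707053713 24.43375470278869 24.38919982850136
disc ((0.45682477951049805, -0.3059045076370239), 0.06450210511684418)
disc ((0.2962353527545929, -0.2990405559539795), 0.07477282732725143)
shift [ 0.0405 -0.0515  0.0372] turn -0.1 from [ 0.5166 -0.3146  0.1978] head 110.9 q [-0.74  0.51  1.3   0.01  1.33 -1.11]
```

```bash
python3 - <<'E'
from h import *
go([0.4563,-0.3016,0.10],114.5)
E
```

```text
shift [ 0.0338 -0.0528  0.0972] turn -3.6 from [ 0.5166 -0.3146  0.1978] head 110.9 q [-0.74  0.51  1.3   0.01  1.33 -1.11]
```

```bash
python3 -m crank '[[[0.017,-0.026,0.02,-1.8],[0.0338,-0.0528,0.04,-3.6],[0.0338,-0.0528,0.07,-3.6],[0.0338,-0.0528,0.09,-3.6],[0.0338,-0.0528,0.0972,-3.6],[0.0338,-0.0528,0.0972,-3.6],[0.0338,-0.0528,0.0972,-3.6],[0.0338,-0.0528,0.0972,-3.6]]]'; python3 - <<'E'
from h import *
c=cam("wrist");cv2.imwrite("pics/w15.png",c["im"][:,:,::-1])
k=cam("scene");cv2.imwrite("pics/s2.png",cv2.resize(k["im"][160:260,70:190],None,fx=5,fy=5)[:,:,::-1])
go([0.4563,-0.3016,0.062],114.5)
E
```

```text
time: 21.05
eef_pos: [0.4567, -0.302, 0.1011]
eef_rot: [0.541, 0.841, 0.004, 0.005]
contact_force: [-0.5, -0.3, -1.8]
gripper_width: 0.0453
shift [ 0.0005 -0.0006  0.0388] turn 0.0 from [ 0.4566 -0.3019  0.1008] head 114.5 q [-0.8   0.49  1.6   0.01  1.04 -1.24]
```

View pics/w15.png

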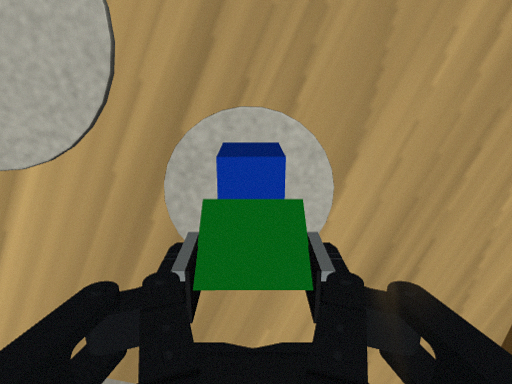

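View pics/s2.png

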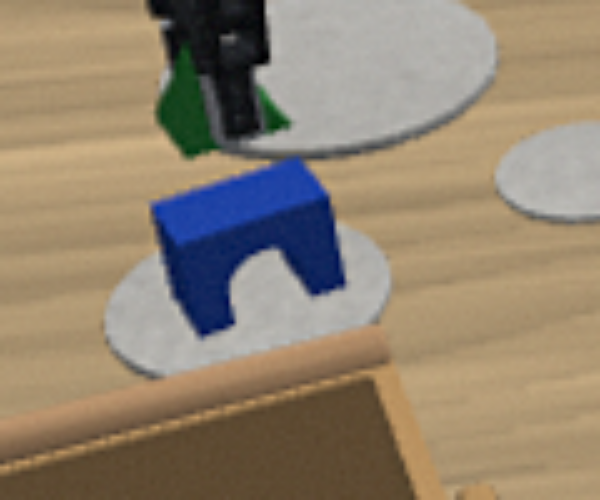

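The arch's columns 217 to 286 line up with the prism's 203 to 304 (centres 251.5 and 253.5). The prism hangs level over the arch, so I'll lower it.

```bash
python3 -m crank '[[[0.0005,-0.0006,0.015,0],[0.0005,-0.0006,0.028,0],[0.0005,-0.0006,0.036,0],[0.0005,-0.0006,0.0388,0],[0.0005,-0.0006,0.0388,0],[0.0005,-0.0006,0.0388,0],[0.0005,-0.0006,0.0388,0]]]'; python3 -m crank '[[[0,0,0.002,0],[0,0,0.002,0],[0,0,0.002,0]]]'
```

```text
time: 21.85
eef_pos: [0.4565, -0.3018, 0.0624]
eef_rot: [0.541, 0.841, 0.004, 0.005]
contact_force: [0.7, 0.7, 0.2]
gripper_width: 0.0454
time: 22.15
eef_pos: [0.4565, -0.3018, 0.0605]
eef_rot: [0.541, 0.841, 0.004, 0.005]
contact_force: [-0.3, 0.2, -0.9]
gripper_width: 0.0456
```

```bash
python3 -m crank '[[[0,0,0.0015,0],[0,0,0.0015,0],[0,0,0.0015,0]]]'
```

```text
time: 22.45
eef_pos: [0.4565, -0.3018, 0.0589]
eef_rot: [0.541, 0.841, 0.004, 0.005]
contact_force: [-0.2, -1.0, -0.9]
gripper_width: 0.0453
```

```bash
python3 -m crank '[[[0,0,0.0012,0],[0,0,0.0012,0],[0,0,0.0012,0]]]'
```

```text
time: 22.75
eef_pos: [0.4566, -0.3019, 0.0587]
eef_rot: [0.541, 0.841, 0.004, 0.005]
contact_force: [-2.6, 2.3, 8.7]
gripper_width: 0.0453
```

```bash
python3 -m crank '[[[0,0,-0.0003,0],[0,0,-0.0003,0],[0,0,-0.0003,0],[0,0,-0.0003,0],[0,0,-0.0003,0],[0,0,-0.0003,0]]]' 0; python3 -m crank '[[[0,0,-0.02,0],[0,0,-0.06,0],[0,0,-0.1,0],[0,0,-0.13,0],[0,0,-0.13,0],[0,0,-0.13,0]]]'; python3 - <<'E'
from h import *
import pickle
c=cam("wrist");cv2.imwrite("pics/w16.png",c["im"][:,:,::-1]);pickle.dump(c,open("w16.pkl","wb"))
k=cam("scene");cv2.imwrite("pics/s3.png",cv2.resize(k["im"][160:260,70:190],None,fx=5,fy=5)[:,:,::-1])
go([0.394,0.2795,0.15],10.8)
E
```

```text
time: 23.35
eef_pos: [0.4566, -0.3018, 0.0589]
eef_rot: [0.541, 0.841, 0.004, 0.005]
contact_force: [0.4, -0.1, 0.3]
gripper_width: 0.0855
time: 23.95
eef_pos: [0.4549, -0.3019, 0.1888]
eef_rot: [0.541, 0.841, 0.004, 0.005]
contact_force: [-0.4, 0.4, -0.0]
gripper_width: 0.0853
shift [0.5538 0.186  0.0384] turn 103.7 from [ 0.4545 -0.3016  0.1875] head 114.5 q [-0.81  0.39  1.51  0.01  1.24 -1.24]
```

View pics/w16.png

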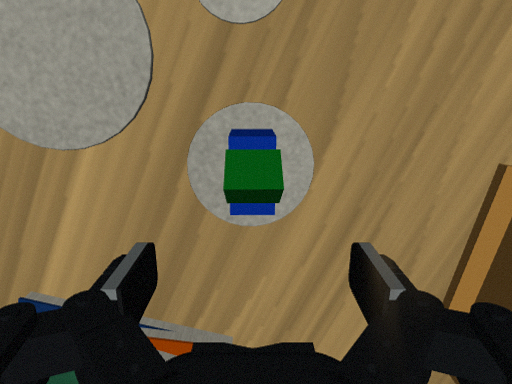

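View pics/s3.png

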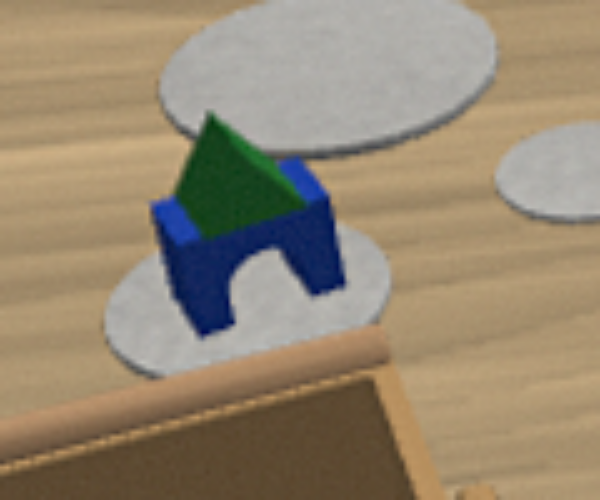

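The roof sits flat on the arch (253,175). I'll measure how well it is centred.

```bash
python3 - <<'E'
from h import *
import pickle
c=pickle.load(open("w16.pkl","rb"))
cv2.imwrite("pics/w16z.png",cv2.resize(c["im"][115:230,190:320],None,fx=5,fy=5,interpolation=cv2.INTER_CUBIC)[:,:,::-1])
E
```

```text
(no output)
```

View pics/w16z.png

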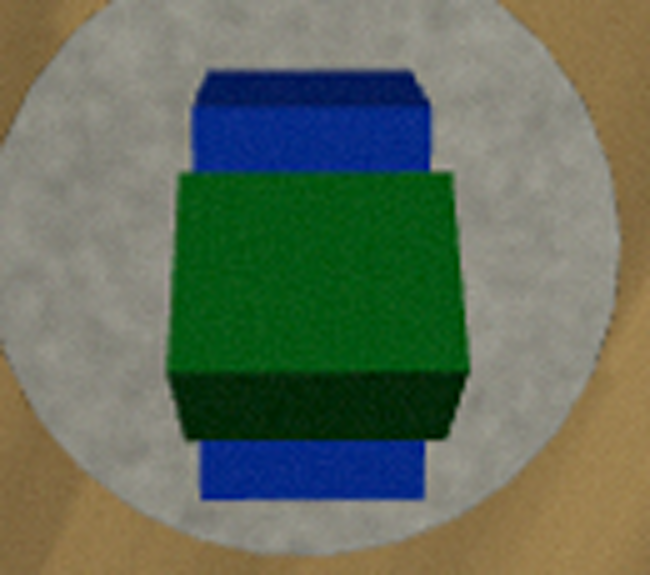

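```bash
python3 -m crank '[[[0.043,0.014,0,8],[0.086,0.028,0,16],[0.129,0.042,0,24],[0.172,0.056,0,32],[0.215,0.07,0,40],[0.258,0.085,0,48],[0.3,0.1,0,56],[0.342,0.114,0,64]]]'; python3 - <<'E'
from h import *
go([0.394,0.2795,0.17],10.8)
E
```

```text
time: 24.85
eef_pos: [0.4169, 0.0474, 0.1871]
eef_rot: [0.896, 0.445, 0.005, 0.001]
contact_force: [1.6, -0.4, -0.8]
gripper_width: 0.0855
shift [ 0.171  -0.1586  0.0176] turn 42.0 from [0.4169 0.0474 0.1871] head 52.8 q [-0.17  0.12  1.86  0.    1.15  0.48]
```

```bash
python3 -m crank '[[[0.034,-0.031,0,8.4],[0.068,-0.062,0,16.8],[0.102,-0.094,0,25.2],[0.136,-0.126,0,33.6],[0.171,-0.1586,0,42],[0.171,-0.1586,0.0176,42],[0.171,-0.1586,0.0176,42],[0.171,-0.1586,0.0176,42]]]'; python3 - <<'E'
from h import *
import pickle
c=cam("wrist");cv2.imwrite("pics/w17.png",c["im"][:,:,::-1]);pickle.dump(c,open("w17.pkl","wb"))
k=[b for b in blobs(mask(c,"yellow"),300)]
for b in k: print(b[:,0].mean(0),cv2.contourArea(b))
go([0.394,0.2795,0.018],10.8)
E
```

```text
time: 25.65
eef_pos: [0.3934, 0.2795, 0.1688]
eef_rot: [0.995, 0.096, 0.003, -0.001]
contact_force: [-0.0, -0.2, 0.8]
gripper_width: 0.0851
[260.45405405  48.84864865] 3116.5
[492.62222222  49.10555556] 2434.0
shift [-0.001  -0.0003  0.1514] turn 0.1 from [0.3939 0.279  0.1694] head 10.9 q [ 0.37  0.28  1.72 -0.    1.14  1.75]
```

View pics/w17.png

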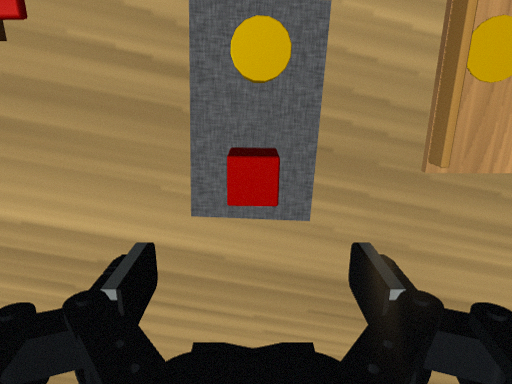

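```bash
python3 - <<'E'
from h import *
import pickle
c=pickle.load(open("w17.pkl","rb"))
P=onz(c,[(227,156.5),(279,156.5),(279,206),(228,205.5)],.047); print(np.round(P,4),P.mean(0))
print(c["im"][150:162,253].tolist()[::2], [c["im"][r,253].tolist() for r in (203,205,206,207,208)])
b=blobs(mask(c,"yellow"),300)[0]; print(cv2.minEnclosingCircle(onz(c,b[:,0],.063).astype(np.float32)))
E
```

```text
[[0.4098 0.3042]
 [0.4179 0.2624]
 [0.3759 0.2533]
 [0.368  0.2962]] [0.39287228 0.27903049]
[[59, 2, 3], [56, 0, 0], [55, 0, 0], [104, 2, 4], [161, 7, 0], [161, 4, 4]] [[155, 0, 0], [136, 17, 10], [95, 75, 78], [79, 81, 86], [84, 87, 86]]
((0.4928327202796936, 0.2933248281478882), 0.02241910807788372)
```

```bash
python3 -m crank '[[[-0.0018,0,0.04,0],[-0.0018,0,0.08,0],[-0.0018,-0.0003,0.115,0],[-0.0018,-0.0003,0.135,0],[-0.0018,-0.0003,0.148,0],[-0.0018,-0.0003,0.15,0],[-0.0018,-0.0003,0.15,0],[-0.0018,-0.0003,0.15,0]]]'; python3 -m crank '[[[0,0,0,0],[0,0,0,0],[0,0,0,0],[0,0,0,0],[0,0,0,0],[0,0,0,0],[0,0,0,0]]]' 1 40; python3 - <<'E'
from h import *
go([0.394,0.2795,0.13],10.8)
E
```

```text
time: 26.5
eef_pos: [0.3939, 0.2791, 0.0203]
eef_rot: [0.995, 0.095, 0.005, -0.001]
contact_force: [-0.1, -0.2, -0.7]
gripper_width: 0.0853
time: 27.2
eef_pos: [0.3942, 0.2793, 0.0208]
eef_rot: [0.995, 0.095, 0.005, -0.001]
contact_force: [-0.2, -0.9, 5.6]
gripper_width: 0.0433
shift [ 0.001  -0.0004 -0.1092] turn 0.1 from [0.3942 0.2793 0.0208] head 10.9 q [ 0.37  0.51  1.85 -0.    0.77  1.75]
```

```bash
python3 -m crank '[[[0,0,-0.01,0],[0,0,-0.03,0],[0,0,-0.06,0],[0,0,-0.1,0],[0,0,-0.12,0],[0,0,-0.12,0]]]'; python3 - <<'E'
from h import *
go([0.5494,0.0405,0.135],11.1)
E
```

```text
time: 27.8
eef_pos: [0.3941, 0.2795, 0.1439]
eef_rot: [0.995, 0.095, 0.008, -0.002]
contact_force: [0.3, 0.2, -1.3]
gripper_width: 0.0433
shift [0.107  0.2641 0.01  ] turn -0.2 from [0.3941 0.2795 0.1439] head 10.9 q [ 0.37  0.31  1.75 -0.    1.07  1.75]
```

```bash
python3 -m crank '[[[0.018,0.044,0,0],[0.036,0.088,0,0],[0.054,0.132,0,0],[0.072,0.176,0,0],[0.09,0.22,0,-0.2],[0.107,0.2641,0.01,-0.2],[0.107,0.2641,0.01,-0.2],[0.107,0.2641,0.01,-0.2]]]'; python3 - <<'E'
from h import *
c=cam("wrist");cv2.imwrite("pics/w18.png",c["im"][:,:,::-1])
go([0.5494,0.0405,0.035],11.1)
E
```

```text
time: 28.6
eef_pos: [0.5488, 0.04, 0.1336]
eef_rot: [0.995, 0.096, 0.007, -0.002]
contact_force: [0.1, 0.1, -1.0]
gripper_width: 0.0426
shift [-0.0007  0.0009  0.0992] turn 0.0 from [0.5486 0.0409 0.1342] head 11.1 q [-0.14  0.45  1.56  0.01  1.11  1.23]
```

View pics/w18.png

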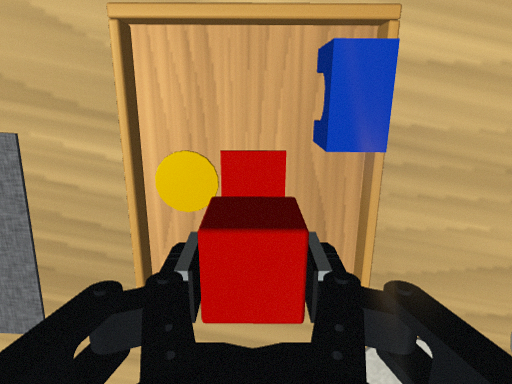

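The cube (column centre 253) is aligned with the red square (221 to 286, centre 253.5). Descending.

```bash
python3 -m crank '[[[-0.0007,0.0009,0.03,0],[-0.0007,0.0009,0.06,0],[-0.0007,0.0009,0.08,0],[-0.0007,0.0009,0.095,0],[-0.0007,0.0009,0.0992,0],[-0.0007,0.0009,0.0992,0],[-0.0007,0.0009,0.0992,0],[-0.0007,0.0009,0.0992,0]]]'; python3 - <<'E'
from h import *
go([0.5494,0.0405,0.029],11.1)
E
```

```text
time: 29.45
eef_pos: [0.5498, 0.0407, 0.0359]
eef_rot: [0.995, 0.097, 0.008, -0.002]
contact_force: [0.5, 0.1, -0.5]
gripper_width: 0.0431
shift [-0.0005  0.0001  0.0069] turn 0.0 from [0.5498 0.0407 0.0359] head 11.1 q [-0.14  0.59  1.64  0.01  0.9   1.23]
```

```bash
python3 -m crank '[[[-0.0004,0,0.003,0],[-0.0004,0,0.005,0],[-0.0004,0,0.005,0],[-0.0004,0,0.005,0]]]'; python3 -m crank '[[[0,0,0.0015,0],[0,0,0.0015,0],[0,0,0.0015,0]]]'
```

```text
time: 29.85
eef_pos: [0.5495, 0.0406, 0.0308]
eef_rot: [0.995, 0.097, 0.008, -0.002]
contact_force: [-0.5, -0.3, -0.2]
gripper_width: 0.0435
time: 30.15
eef_pos: [0.5495, 0.0406, 0.0293]
eef_rot: [0.995, 0.097, 0.008, -0.002]
contact_force: [-0.4, -0.1, -1.0]
gripper_width: 0.0433
```

```bash
python3 -m crank '[[[0,0,0.0015,0],[0,0,0.0015,0],[0,0,0.0015,0]]]'
```

```text
time: 30.45
eef_pos: [0.5498, 0.0406, 0.0289]
eef_rot: [0.995, 0.097, 0.008, -0.002]
contact_force: [-3.6, 0.6, 10.3]
gripper_width: 0.0436
```

```bash
python3 -m crank '[[[0,0,-0.0004,0],[0,0,-0.0004,0],[0,0,-0.0004,0],[0,0,-0.0004,0],[0,0,-0.0004,0],[0,0,-0.0004,0]]]' 0; python3 -m crank '[[[0,0,-0.03,0],[0,0,-0.06,0],[0,0,-0.1,0],[0,0,-0.12,0],[0,0,-0.12,0],[0,0,-0.12,0]]]'; python3 - <<'E'
from h import *
import pickle
c=cam("wrist");cv2.imwrite("pics/w19.png",c["im"][:,:,::-1]);pickle.dump(c,open("w19.pkl","wb"))
go([0.4925,0.2937,0.145],98)
E
```

```text
time: 31.05
eef_pos: [0.5497, 0.0406, 0.0292]
eef_rot: [0.995, 0.097, 0.008, -0.002]
contact_force: [-0.1, 0.0, 0.3]
gripper_width: 0.0855
time: 31.65
eef_pos: [0.5476, 0.04, 0.1486]
eef_rot: [0.995, 0.097, 0.008, -0.002]
contact_force: [0.7, 0.3, 0.2]
gripper_width: 0.0852
shift [-0.0048 -0.2595  0.0037] turn -86.9 from [0.5473 0.04   0.148 ] head 11.1 q [-0.14  0.43  1.55  0.01  1.14  1.23]
```

View pics/w19.png

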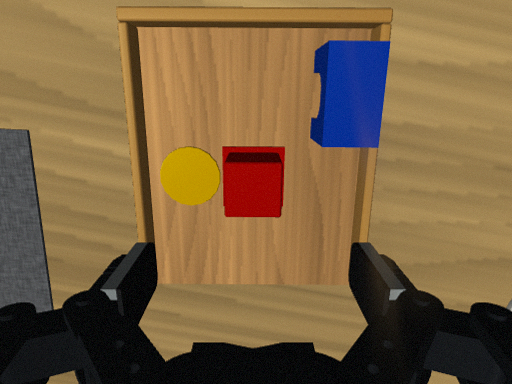

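The cube stands squarely on the red square (253,185). Now the cylinder.

```bash
python3 -m crank '[[[-0.001,-0.033,0,-8.5],[-0.001,-0.066,0,-17],[-0.002,-0.1,0,-25.5],[-0.002,-0.133,0,-34],[-0.003,-0.166,0,-42.5],[-0.004,-0.2,0,-51],[-0.0045,-0.233,0,-59.5],[-0.0048,-0.2595,0.0,-68]]]'; python3 - <<'E'
from h import *
go([0.4925,0.2937,0.145],98)
E
```

```text
time: 32.5
eef_pos: [0.4912, 0.2952, 0.147]
eef_rot: [0.769, 0.64, 0.006, 0.002]
contact_force: [-0.5, 0.2, -0.3]
gripper_width: 0.0856
shift [-0.0013  0.0015  0.002 ] turn -18.5 from [0.4912 0.2952 0.147 ] head 79.5 q [0.34 0.49 1.47 0.   1.17 0.52]
```

```bash
python3 -m crank '[[[-0.0013,0.0015,0,-8],[-0.0013,0.0015,0,-16],[-0.0013,0.0015,0,-18.5],[-0.0013,0.0015,0,-18.5],[-0.0013,0.0015,0,-18.5]]]'; python3 - <<'E'
from h import *
c=cam("wrist");cv2.imwrite("pics/w20.png",c["im"][:,:,::-1])
H=cv2.cvtColor(c["im"],cv2.COLOR_RGB2HSV); m=(mask(c,"yellow")>0)&(H[...,2]>160)
b=[k for k in blobs(m.astype(np.uint8)*255,800)][0]; e=cv2.fitEllipse(b); print(e, onz(c,[e[0]],.063), cv2.minEnclosingCircle(onz(c,b[:,0],.063).astype(np.float32)))
go([0.4925,0.2937,0.0235],98)
E
```

```text
time: 33.0
eef_pos: [0.4921, 0.2935, 0.146]
eef_rot: [0.656, 0.754, 0.005, 0.002]
contact_force: [0.7, 0.1, -0.5]
gripper_width: 0.0854
((252.96798706054688, 193.39059448242188), (55.38706588745117, 58.180362701416016), 85.10297393798828) [[0.49328187 0.29436236]] ((0.49326828122138977, 0.2938862442970276), 0.021565914154052734)
shift [-0.0002 -0.001   0.1228] turn -0.0 from [0.4923 0.2935 0.1463] head 98.0 q [0.33 0.49 1.47 0.   1.17 0.19]
```

View pics/w20.png

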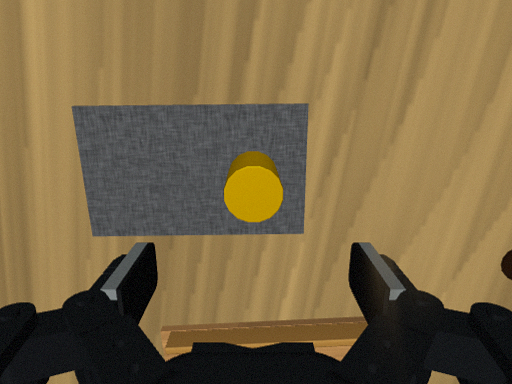

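```bash
python3 -m crank '[[[0.0003,-0.0003,0.04,0],[0.0003,-0.0003,0.075,0],[0.0003,-0.0003,0.1,0],[0.0003,-0.0003,0.115,0],[0.0003,-0.0003,0.122,0],[0.0003,-0.0003,0.1225,0],[0.0003,-0.0003,0.1225,0],[0.0003,-0.0003,0.1225,0]]]'; python3 -m crank '[[[0,0,0,0],[0,0,0,0],[0,0,0,0],[0,0,0,0],[0,0,0,0],[0,0,0,0],[0,0,0,0]]]' 1 40; python3 - <<'E'
from h import *
go([0.4933,0.2942,0.13],98)
E
```

```text
time: 33.85
eef_pos: [0.4936, 0.2945, 0.0248]
eef_rot: [0.656, 0.754, 0.006, 0.003]
contact_force: [0.9, 0.5, 0.7]
gripper_width: 0.0853
time: 34.55
eef_pos: [0.4937, 0.2946, 0.0253]
eef_rot: [0.656, 0.754, 0.006, 0.003]
contact_force: [-1.9, -0.7, 6.5]
gripper_width: 0.0432
shift [ 1.000e-04  8.000e-04 -1.047e-01] turn -0.0 from [0.4937 0.2946 0.0253] head 98.0 q [0.33 0.65 1.57 0.   0.91 0.19]
```

```bash
python3 -m crank '[[[0,0,-0.01,0],[0,0,-0.03,0],[0,0,-0.06,0],[0,0,-0.1,0],[0,0,-0.11,0],[0,0,-0.11,0]]]'; python3 - <<'E'
from h import *
go([0.538,0.0956,0.13],101)
E
```

```text
time: 35.15
eef_pos: [0.4931, 0.2943, 0.1371]
eef_rot: [0.656, 0.754, 0.007, 0.004]
contact_force: [-0.8, -0.3, -1.8]
gripper_width: 0.0431
shift [-0.203   0.0169  0.0065] turn -3.0 from [0.4931 0.2943 0.1371] head 98.0 q [0.33 0.5  1.48 0.   1.14 0.19]
```

```bash
python3 -m crank '[[[-0.045,0.004,0,-1],[-0.09,0.008,0,-2],[-0.135,0.011,0,-3],[-0.18,0.015,0,-3],[-0.203,0.0169,0.006,-3],[-0.203,0.0169,0.006,-3],[-0.203,0.0169,0.006,-3],[-0.203,0.0169,0.006,-3]]]'; python3 - <<'E'
from h import *
c=cam("wrist");cv2.imwrite("pics/w21.png",c["im"][:,:,::-1])
go([0.538,0.0956,0.04],101)
E
```

```text
time: 35.95
eef_pos: [0.5375, 0.0966, 0.13]
eef_rot: [0.636, 0.772, 0.007, 0.003]
contact_force: [-0.6, 0.2, 0.5]
gripper_width: 0.043
shift [-0.0015 -0.0012  0.0902] turn 0.0 from [0.5376 0.0967 0.1302] head 101.0 q [-0.04  0.45  1.58  0.01  1.1  -0.24]
```

View pics/w21.png

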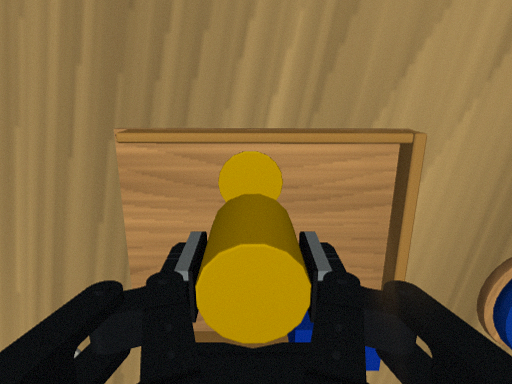

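```bash
python3 -m crank '[[[-0.0015,-0.0012,0.03,0],[-0.0015,-0.0012,0.06,0],[-0.0015,-0.0012,0.08,0],[-0.0015,-0.0012,0.089,0],[-0.0015,-0.0012,0.09,0],[-0.0015,-0.0012,0.09,0],[-0.0015,-0.0012,0.09,0]]]'; python3 - <<'E'
from h import *
go([0.538,0.0956,0.035],101)
E
```

```text
time: 36.7
eef_pos: [0.5386, 0.0957, 0.0413]
eef_rot: [0.636, 0.772, 0.008, 0.004]
contact_force: [-0.3, 0.6, -0.8]
gripper_width: 0.0432
shift [-0.     -0.0008  0.0063] turn 0.1 from [0.5386 0.0957 0.0413] head 101.1 q [-0.04  0.57  1.65  0.01  0.9  -0.24]
```

```bash
python3 -m crank '[[[0,-0.0006,0.004,0],[0,-0.0006,0.006,0],[0,-0.0006,0.006,0],[0,-0.0006,0.006,0]]]'; python3 -m crank '[[[0,0,0.0015,0],[0,0,0.0015,0],[0,0,0.0015,0]]]'
```

```text
time: 37.1
eef_pos: [0.5382, 0.0957, 0.0353]
eef_rot: [0.636, 0.772, 0.008, 0.004]
contact_force: [-0.3, -0.3, -0.5]
gripper_width: 0.0431
time: 37.4
eef_pos: [0.5381, 0.0956, 0.0338]
eef_rot: [0.636, 0.772, 0.008, 0.004]
contact_force: [-0.1, -1.0, -0.3]
gripper_width: 0.0431
```

```bash
python3 -m crank '[[[0,0,0.0015,0],[0,0,0.0015,0],[0,0,0.0015,0]]]'
```

```text
time: 37.7
eef_pos: [0.5384, 0.0956, 0.0333]
eef_rot: [0.636, 0.772, 0.008, 0.004]
contact_force: [-3.9, -0.2, 11.2]
gripper_width: 0.043
```

```bash
python3 -m crank '[[[0,0,-0.0004,0],[0,0,-0.0004,0],[0,0,-0.0004,0],[0,0,-0.0004,0],[0,0,-0.0004,0],[0,0,-0.0004,0]]]' 0; python3 -m crank '[[[0,0,-0.03,0],[0,0,-0.06,0],[0,0,-0.1,0],[0,0,-0.14,0],[0,0,-0.18,0],[0,0,-0.2,0],[0,0,-0.2,0],[0,0,-0.2,0]]]'; python3 - <<'E'
from h import *
import pickle
c=cam("wrist");cv2.imwrite("pics/w22.png",c["im"][:,:,::-1]);pickle.dump(c,open("w22.pkl","wb"))
cv2.imwrite("pics/s4.png",cam("scene")["im"][:,:,::-1])
go([0.40,-0.05,0.28],100)
E
```

```text
time: 38.3
eef_pos: [0.5384, 0.0957, 0.0337]
eef_rot: [0.636, 0.772, 0.008, 0.004]
contact_force: [0.0, -0.7, 0.3]
gripper_width: 0.0852
time: 39.1
eef_pos: [0.5348, 0.0944, 0.233]
eef_rot: [0.636, 0.772, 0.007, 0.004]
contact_force: [0.2, -0.3, -0.7]
gripper_width: 0.0853
shift [-0.1157 -0.159  -0.0507] turn 1.1 from [0.5345 0.0944 0.2321] head 101.1 q [-0.04  0.34  1.45  0.01  1.33 -0.24]
```

View pics/w22.png

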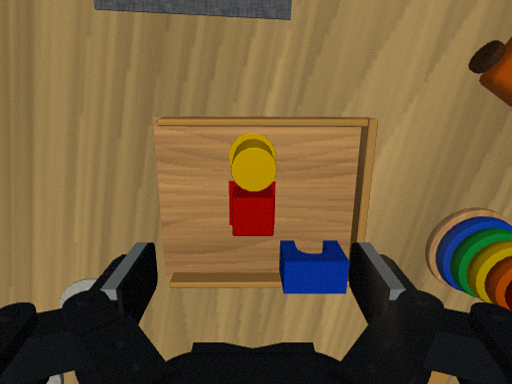

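View pics/s4.png

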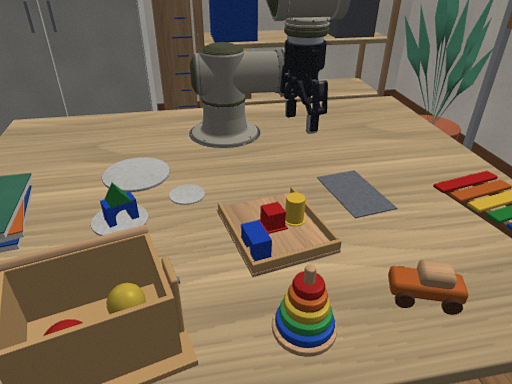

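All pieces are in place; next I'll check it with numbers.

```bash
python3 - <<'E'
from h import *
import pickle
c=pickle.load(open("w22.pkl","rb"))
H=cv2.cvtColor(c["im"],cv2.COLOR_RGB2HSV)
cv2.imwrite("pics/w22z.png",cv2.resize(c["im"][125:300,220:360],None,fx=3.4,fy=3.4,interpolation=cv2.INTER_CUBIC)[:,:,::-1])
E
```

View pics/w22z.png

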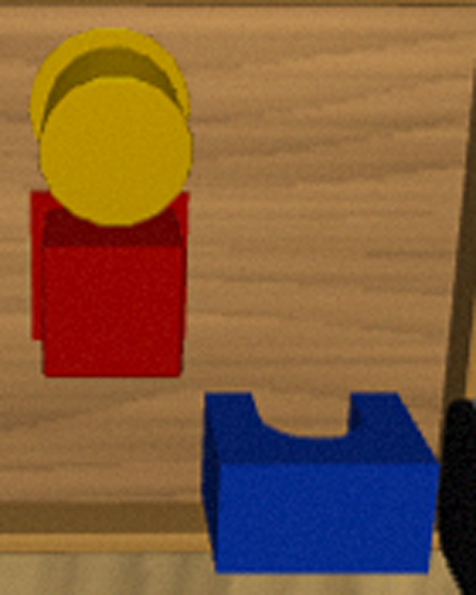

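```bash
python3 - <<'E'
from h import *
import pickle
c=pickle.load(open("w22.pkl","rb"))
z=lambda p:(np.array(p,float)+.5)/3.4-.5+[220,125]
P=onz(c,z([(43,245),(183,243),(181,376),(43,377)]),.055); d=P[1]-P[0]; print("cube",P.mean(0)-[.5482,.0403],np.degrees(np.arctan2(d[1],d[0])))
print("cyl",onz(c,z([(116,151)]),.071)-[.5378,.0954])
P=onz(c,z([(219,463),(438,463),(428,573),(217,572)]),.060); print("arch",P.mean(0)-[.6293,-.0142])
k=cam("top"); b=[x for x in blobs(mask(k,"blue"),300) if 240<x[:,0,0].mean()<290][0]; print(cv2.minAreaRect(b))
E
python3 -m crank '[[[-0.03,-0.04,-0.02,0],[-0.06,-0.08,-0.03,0],[-0.09,-0.12,-0.04,0],[-0.1157,-0.159,-0.05,0],[-0.1157,-0.159,-0.05,0],[-0.1157,-0.159,-0.05,0]]]'; python3 - <<'E'
from h import *
k=cam("top");cv2.imwrite("pics/t3.png",k["im"][:,:,::-1])
E
```

```text
cube [0.0002302  0.00127625] 11.578899874252514
cyl [[ 0.00088649 -0.00018621]]
arch [-7.48351713e-05  1.76297577e-04]
((268.9054260253906, 103.43242645263672), (36.00337600708008, 18.741485595703125), 80.53767395019531)
time: 39.85
eef_pos: [0.3998, -0.0505, 0.2792]
eef_rot: [0.637, 0.771, 0.007, 0.003]
contact_force: [1.3, 0.3, -0.5]
gripper_width: 0.0855
```

View pics/t3.png

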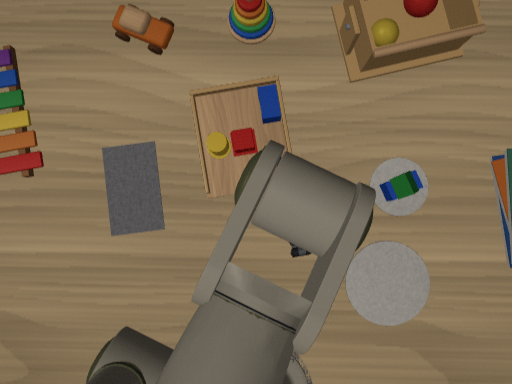

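Every measured offset is within about 1.3 mm, and the arm is clear. In the top view the roof is on the arch at (403,185), the cube at (244,142) and the cylinder at (218,145). I'm handing it in.

```bash
python3 -c "
from plant import order; print(order.close_job())"
```

```text
the job is handed in; nothing more can be done
None
```

The job is handed in at about 40 s of the 122 s allowed; the hand-in gave no verdict. I stood the cylinder and cube on the mat, then set the green prism as the roof on the middle-sized board's arch. After that I put the cube back on the red square and the cylinder back on the yellow disc.

Last checks:

| Check | Result |
|---|---|
| Cube from centre of red square | about 1.3 mm, within about 0.5° |
| Cylinder from centre of yellow disc | about 0.9 mm |
| Prism from centre of the house arch | about 1 mm judged by eye from the picture margins, ridge along the tunnel, flat |
| Spare arch | moved about 0.2 mm, with an unchanged outline from above |
| Gripper | open, nothing touched at hand-in |

- **Heights:** the two-view measurements differed from the given ones by 1 to 3 mm (for example, cylinder top 74 against 71 mm, arch top 56.5 against 58 mm). I found the final heights by feeling for contact.
- **Prism grasp:** the gripper felt about 19 N upward while closing on the prism, probably a fingertip touching the floor or plate. This caused no visible shift.
- **Tool tilt:** about 1° of tilt built up over the moves, which stayed within tolerance.

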